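# Clear the carving board of offcuts

## Robot

A 6-joint arm with a two-finger parallel gripper is mounted at the origin on the work surface. World frame = base frame: x ahead of the robot, y to its left, z up, the work surface at z = 0. Lengths are in m, angles in rad, forces in N, time in s.
With the tool pointing down it reaches from about 0.375 to 0.9 m from the base axis. Payload 3.1 kg.
Tool frame: the origin (TCP) lies midway between the tips of the shut fingers; the grasp point (between the pads) lies 19 mm behind it; x points along the fingers, z is the direction in which the jaws open and shut, and the axes are right-handed (so a half turn about x gives the same grasp; the last joint's range is limited). The gripper opens to 87 mm and grips with 3 to 60 N. Pads are 19 mm wide; open, the fingers measure 117 mm over their backs; the gripper's body (75 mm by 190 mm) begins 51 mm behind the grasp point.
Start: joints at [0.97, 0.527, 1.433, -0, 1.181, -0.178], TCP at [0.256, 0.57, 0.198] pointing down, gripper open.
Joint ranges: [-3.08, 3.08], [-0.75, 2.2], [0.22, 2.44], [-1.43, 4.57], [0, 2.65], [-2.85, 2.85]. Speed limits (rad/s): [2.79, 2.79, 3.14, 3.14, 3.14, 3.14].

## Interface

Orientations are given as a unit quaternion [x, y, z, w].
In Python, from rig import robot, optics, workorder gives the robot as it stands.
- The arm moves only by the tool arm_command, never from a script. Its argument "plan" is a list of rows, each a list of 7 numbers: the shift along the tool's x, y, z in cm, then the turn, a rotation vector about the tool's x, y, z in rad, then the finger opening in cm, from 0 to 8.7. In form: [[x, y, z, ax, ay, az, gripper], ...]. A call has 1 to 12 rows; each row shifts and turns the pose as measured when the row begins, along the tool's axes as they then stand; what a row does not reach is not made up. A row lasts 1/8 s, in which the tool goes at most 62.5 mm and 10.7 degrees, less where a joint would pass 70% of its speed; a pose out of reach is approached as far as the arm can. A call with a gripper value outside its range is refused whole. The fingers move at their own pace and stop on an object; "grip_force" is the grip in N (left out, the last holds). Time passes only in rows, so rows that do not move let the fingers close. It gives the time, the measured TCP pose, the force and the opening at its end, in the units of the state.
- robot.get_obs(): the state, without advancing time (a new reading comes with each control period).
- optics.camera(name): name is "side" or "top"; returns (picture, depth): 480x640x3 uint8, blue, green, red; 480x640 float32, m along the optical axis (not along the pixel's ray), 0 where there is no reading.
- optics.camera_info(name): a dict with "mtx" (3x3 intrinsics, pixels), "position" and "rotation" of the camera in the world. Camera axes: x right, y down, z forward; pixel columns grow to the right and rows downward; lengths in m; the calibration is good to about 2 mm. A picture is of the moment at which its call begins. camera_info takes no time and is no camera call.
- workorder.hand_in(): hands the job in, once; it reports no verdict.
The state is a dict: "time": time; "q": joint angles; "joint_velocities": joint speeds; "joint_torque": joint torques, N m; "position": TCP position; "tool_rot": TCP orientation; "ft_force": force on the tool from outside, world axes, zero at the start; "moment": the same for the moment, N m; "grip_width": finger opening in m.
Only numpy, scipy, OpenCV 4.12 (cv2) and the standard library are available. Lean on these libraries where they do the work, as an engineer would, in place of code of your own. Each camera call takes 0.05 s, during which the arm holds its last target. There are 200 camera calls.

## Task

Clear the offcuts off the carving board into the chest: slide the chest's lid open, wipe all the offcuts off the board's open edge into the trough in front of it with the scraper block, and only when all of them lie in the trough scoop them up with the hand scoop and tip them into the chest. Do not touch the offcuts with the fingers, and leave the carved figure, the sharpening stone and the glue jar alone. When every offcut is in the chest, slide its lid fully shut, lay the scraper block (grip up) and the scoop (flat on its bottom) back on the cardboard sheet and let go of everything.

Things in the scene. Friction and masses are not known exactly. Their poses are not given: they have to be found in the camera images.
- station: Fixed wooden carving station, 280 mm (x) by 380 mm (y): a trough on the robot's side and a raised fenced board beyond it. Origin at table level; base spans x -0.14 to +0.14, y -0.18 to +0.20. x points away from the robot, y along the trough.
- trough (a point): Centre of the trough's floor, 8 mm above the table, axes as the station's. Inside it reaches 57 mm either way in x and 160 mm either way in y. Walls upright, but the +y end wall leans outward, 0.52 rad from upright; tops above the table: robot side 50 mm, +y end 71 mm, -y end 42 mm, board side 45 mm. No board stands beside its -y part (local y below -0.03).
- board (a point): Middle of the raised board's open edge (above the trough), on its top surface, 45 mm above the table; axes as the station's. Clear area: x 0 to 0.145, y -0.09 to +0.09. The other three sides have a fence 10 mm thick (30 mm at +y), 21 mm above the board at the sides, 18 mm at the back.
- bin: Fixed wooden offcut chest, open-topped box 190 (x) x 170 (y) x 80 mm high, walls 6 mm, covered by a sliding lid; origin at the centre of its underside, x the way the lid slides open, z up. Low rails (top 95 mm) run beside the lid at y = +-0.088.
- lid (a joint): The chest's sliding lid, a flat 188 x 168 x 8 mm board lying 81 to 89 mm above the table. 0 = fully shut, grows to 0.16 m = fully open (moved along the chest's +x, where it overhangs). When fully open the chest is clear from its near wall to x = +0.065. Moves with about 2 N.
- lid_grip (a point): On the upright grip on the lid (22 mm in x, 70 mm in y, from 89 to 126 mm above the table), 111 mm above the table; at x = -0.02 of the chest when shut. Axes as the chest's.
- sheet: Fixed flat cardboard sheet on the table, 250 mm (x) by 260 mm (y), 6 mm thick, on which the tools lie; origin at the centre of its underside.
- scoop: Loose aluminium hand scoop, dark wooden handle, 0.22 kg. x forward to the open lip, y across, z up; origin on the underside, mid walled part. Floor 2.5 mm thick, x -0.05 to the lip at +0.065, 104 mm wide; side walls 36 mm high, x -0.05 to +0.025; back wall 50 mm high at x = -0.05. Handle 110 x 20 (y) x 28 mm, runs back from the back wall's top, rising 0.2 rad, to x -0.158.
- scoop_grip (a point): Grip point on the scoop's handle, at x = -0.095, y = 0, z = 0.064 of the scoop; the handle is 20 mm wide here (pinch it across y).
- scraper: Loose scraper block: a wooden bar 44 mm (x) by 150 mm (y) by 28 mm high, with a dark upright grip on top, 20 mm (x) by 80 mm (y), from z = 0.028 to 0.070. Origin at the centre of the bar's underside, z up. About 0.2 kg.
- figure: Bystander: turned wooden figure, 160 mm high, 56 mm wide, standing; origin under its foot.
- stone: Bystander: grey sharpening stone, 50 x 150 x 25 mm, lying beyond the station; origin at the centre of its underside.
- glue: Bystander: glue jar, 60 mm wide, 120 mm high; origin under its foot.
- chip1: Loose bare-wood offcut, an octagonal block about 31 mm across and 24 mm high with bevelled rims, smooth and slippery, 14 g; origin at its centre, z along its axis. May be absent.
- chip2: Loose bare-wood offcut, a hexagonal block about 31 mm across and 24 mm high with bevelled rims, smooth and slippery, 14 g; origin at its centre, z along its axis. May be absent.
- chip3: Loose bare-wood offcut, an octagonal block about 31 mm across and 24 mm high with bevelled rims, smooth and slippery, 14 g; origin at its centre, z along its axis. May be absent.
- chip4: Loose bare-wood offcut, a hexagonal block about 31 mm across and 24 mm high with bevelled rims, smooth and slippery, 14 g; origin at its centre, z along its axis. May be absent.
- chip5: Loose bare-wood offcut, an octagonal block about 31 mm across and 24 mm high with bevelled rims, smooth and slippery, 14 g; origin at its centre, z along its axis. May be absent.
- chip6: Loose bare-wood offcut, a hexagonal block about 31 mm across and 24 mm high with bevelled rims, smooth and slippery, 14 g; origin at its centre, z along its axis. May be absent.
- chip7: Loose bare-wood offcut, an octagonal block about 31 mm across and 24 mm high with bevelled rims, smooth and slippery, 14 g; origin at its centre, z along its axis. May be absent.
- chip8: Loose bare-wood offcut, a hexagonal block about 31 mm across and 24 mm high with bevelled rims, smooth and slippery, 14 g; origin at its centre, z along its axis. May be absent.

How it is judged:
On the way, in this order (a step that is already met when the one before it is completed fails the run):
1. all offcuts have been wiped off the board and lie in the trough (x of chip1 in the frame of station between -0.13 and -0.015 m and y of chip1 in the frame of station between -0.17 and 0.175 m and z of chip1 in the frame of station between 0 and 0.062 m and x of chip2 in the frame of station between -0.13 and -0.015 m and y of chip2 in the frame of station between -0.17 and 0.175 m and z of chip2 in the frame of station between 0 and 0.062 m and x of chip3 in the frame of station between -0.13 and -0.015 m and y of chip3 in the frame of station between -0.17 and 0.175 m and z of chip3 in the frame of station between 0 and 0.062 m and x of chip4 in the frame of station between -0.13 and -0.015 m and y of chip4 in the frame of station between -0.17 and 0.175 m and z of chip4 in the frame of station between 0 and 0.062 m and x of chip5 in the frame of station between -0.13 and -0.015 m and y of chip5 in the frame of station between -0.17 and 0.175 m and z of chip5 in the frame of station between 0 and 0.062 m and x of chip6 in the frame of station between -0.13 and -0.015 m and y of chip6 in the frame of station between -0.17 and 0.175 m and z of chip6 in the frame of station between 0 and 0.062 m and x of chip7 in the frame of station between -0.13 and -0.015 m and y of chip7 in the frame of station between -0.17 and 0.175 m and z of chip7 in the frame of station between 0 and 0.062 m and x of chip8 in the frame of station between -0.13 and -0.015 m and y of chip8 in the frame of station between -0.17 and 0.175 m and z of chip8 in the frame of station between 0 and 0.062 m), for 0.3 s.
2. the scoop carries at least one offcut clear above the trough (height (world z) of scoop above 0.07 m and ((x of chip1 in the frame of scoop between -0.05 and 0.07 m and y of chip1 in the frame of scoop between -0.05 and 0.05 m and z of chip1 in the frame of scoop between 0 and 0.06 m) or (x of chip2 in the frame of scoop between -0.05 and 0.07 m and y of chip2 in the frame of scoop between -0.05 and 0.05 m and z of chip2 in the frame of scoop between 0 and 0.06 m) or (x of chip3 in the frame of scoop between -0.05 and 0.07 m and y of chip3 in the frame of scoop between -0.05 and 0.05 m and z of chip3 in the frame of scoop between 0 and 0.06 m) or (x of chip4 in the frame of scoop between -0.05 and 0.07 m and y of chip4 in the frame of scoop between -0.05 and 0.05 m and z of chip4 in the frame of scoop between 0 and 0.06 m) or (x of chip5 in the frame of scoop between -0.05 and 0.07 m and y of chip5 in the frame of scoop between -0.05 and 0.05 m and z of chip5 in the frame of scoop between 0 and 0.06 m) or (x of chip6 in the frame of scoop between -0.05 and 0.07 m and y of chip6 in the frame of scoop between -0.05 and 0.05 m and z of chip6 in the frame of scoop between 0 and 0.06 m) or (x of chip7 in the frame of scoop between -0.05 and 0.07 m and y of chip7 in the frame of scoop between -0.05 and 0.05 m and z of chip7 in the frame of scoop between 0 and 0.06 m) or (x of chip8 in the frame of scoop between -0.05 and 0.07 m and y of chip8 in the frame of scoop between -0.05 and 0.05 m and z of chip8 in the frame of scoop between 0 and 0.06 m))), for 0.2 s.
At the end, for the whole second after the job is handed in: Every offcut lies inside the chest (centre within the walls, below the rim), the lid is shut to within 8 mm; scoop flat and scraper block upright within 0.12 rad, their origins within the outline of the cardboard sheet and at most 10 mm above its top; all released and at rest (x of chip1 in the frame of bin between -0.092 and 0.092 m and y of chip1 in the frame of bin between -0.082 and 0.082 m and z of chip1 in the frame of bin between 0 and 0.08 m and x of chip2 in the frame of bin between -0.092 and 0.092 m and y of chip2 in the frame of bin between -0.082 and 0.082 m and z of chip2 in the frame of bin between 0 and 0.08 m and x of chip3 in the frame of bin between -0.092 and 0.092 m and y of chip3 in the frame of bin between -0.082 and 0.082 m and z of chip3 in the frame of bin between 0 and 0.08 m and x of chip4 in the frame of bin between -0.092 and 0.092 m and y of chip4 in the frame of bin between -0.082 and 0.082 m and z of chip4 in the frame of bin between 0 and 0.08 m and x of chip5 in the frame of bin between -0.092 and 0.092 m and y of chip5 in the frame of bin between -0.082 and 0.082 m and z of chip5 in the frame of bin between 0 and 0.08 m and x of chip6 in the frame of bin between -0.092 and 0.092 m and y of chip6 in the frame of bin between -0.082 and 0.082 m and z of chip6 in the frame of bin between 0 and 0.08 m and x of chip7 in the frame of bin between -0.092 and 0.092 m and y of chip7 in the frame of bin between -0.082 and 0.082 m and z of chip7 in the frame of bin between 0 and 0.08 m and x of chip8 in the frame of bin between -0.092 and 0.092 m and y of chip8 in the frame of bin between -0.082 and 0.082 m and z of chip8 in the frame of bin between 0 and 0.08 m and linear speed of each of chip1, chip2, chip3, chip4, chip5, chip6, chip7, chip8, scoop, scraper below 0.03 m/s and x of scoop in the frame of sheet between -0.125 and 0.125 m and y of scoop in the frame of sheet between -0.13 and 0.13 m and z of scoop in the frame of sheet between -0.01 and 0.016 m and x of scraper in the frame of sheet between -0.125 and 0.125 m and y of scraper in the frame of sheet between -0.13 and 0.13 m and z of scraper in the frame of sheet between -0.01 and 0.016 m and angle between each of scoop, scraper's own z axis and vertical below 0.12 rad and value of joint lid below 0.008 m); the robot touches nothing.
It fails at once if the fingers handle an offcut (more than 1 N) (contact force between the fingers and chip1 above 1 N or contact force between the fingers and chip2 above 1 N or contact force between the fingers and chip3 above 1 N or contact force between the fingers and chip4 above 1 N or contact force between the fingers and chip5 above 1 N or contact force between the fingers and chip6 above 1 N or contact force between the fingers and chip7 above 1 N or contact force between the fingers and chip8 above 1 N).
It fails at once if a bystander (figure, sharpening stone, glue jar) is moved by more than 30 mm (distance of any of figure, stone, glue from where it was at the start of the episode above 0.03 m).
Of chip1, chip2, chip3, chip4, chip5, chip6, chip7, chip8 only 4 to 8 are there at a start; the rules pass over those that are not, and their reading is None.
At some moment in a run one of scoop, scraper may be knocked a few centimetres aside while the robot is not near it.
It also fails if it takes over 210 s, if anything falls off the work surface, if the arm or the gripper's body presses on something with over 40 N, if the wrist force passes 120 N, or if a joint passes its speed limit or range.

## Working session

There is one attempt and no reset: what is moved stays moved. The work goes in short steps, Python scripts to look and compute and a tool call to move; the robot and the scene stay as the last step left them, time stands still between calls to the robot, and variables do not carry over. Pictures are saved under pics/ and viewed, about 12 in all and at most 16, crops included, and the job is handed in when it is done.

Besides the shell and the picture viewer there is one more tool, called after "Call:" as a command line: name --pt "numbers of a row" for each row, then --argument value for the rest. arm_command: Moves the arm, as the interface text tells. Its arguments: {"type":"object","properties":{"plan":{"type":"array"},"grip_force":{"type":"number"}},"required":["plan"]}

```bash
ls; mkdir -p pics
cat > h.py <<'E'
import numpy as np, cv2
from rig import robot, optics, workorder
from scipy.spatial.transform import Rotation as R
np.set_printoptions(precision=4,suppress=True)
def shot(name):
    im,d=optics.camera(name); ci=optics.camera_info(name); return im,d,ci
def rotm(ci):
    r=np.array(ci["rotation"],float)
    return r if r.shape==(3,3) else R.from_quat(r).as_matrix()
def cloud(d,ci):
    K=np.array(ci["mtx"]); v,u=np.mgrid[0:480,0:640]
    c=np.stack([(u-K[0,2])/K[0,0]*d,(v-K[1,2])/K[1,1]*d,d],-1)
    return c@rotm(ci).T+np.array(ci["position"])
def ortho(im,P,d,x0,x1,y0,y1,s=0.001,zmax=9):
    """top-down map, +x up, +y left; returns colour and height maps"""
    H=int((x1-x0)/s);W=int((y1-y0)/s)
    m=(d>0)&(P[...,2]<zmax); p=P[m]; c=im[m]
    r=((x1-p[:,0])/s).astype(int); q=((y1-p[:,1])/s).astype(int)
    ok=(r>=0)&(r<H)&(q>=0)&(q<W); r,q,p,c=r[ok],q[ok],p[ok],c[ok]
    o=np.argsort(p[:,2]); C=np.zeros((H,W,3),np.uint8);Z=np.full((H,W),np.nan)
    C[r[o],q[o]]=c[o];Z[r[o],q[o]]=p[o,2]
    return C,Z
E
python3 - <<'E'
from h import *
print(robot.get_obs())
for n in("top","side"):
    im,d,ci=shot(n); print(n,ci); cv2.imwrite(f"pics/{n}0.png",im); np.savez(f"{n}0.npz",im=im,d=d)
E
```

```text
pics
{'time': 0.0, 'q': array([ 0.9695,  0.5285,  1.4339, -0.    ,  1.1814, -0.1785]), 'joint_velocities': array([ 0.001 ,  0.0025, -0.0011, -0.0008,  0.0012, -0.0009]), 'joint_torque': array([  0.0007, -44.0048, -17.6591,   0.0632,   0.0583,  -0.0002]), 'position': array([0.256 , 0.5693, 0.1972]), 'tool_rot': array([-0.3842,  0.5945,  0.3837,  0.5931]), 'ft_force': array([ 0.7681, -0.1649, -0.7068]), 'moment': array([-0.0116, -0.0002,  0.0351]), 'grip_width': 0.08715161320381525}
top {'mtx': array([[531.7318,   0.    , 308.4814],
       [  0.    , 531.7318, 239.5583],
       [  0.    ,   0.    ,   1.    ]]), 'position': array([ 0.4828, -0.0256,  1.2919]), 'rotation': array([-0.6999,  0.7125, -0.0387,  0.0298])}
side {'mtx': array([[551.7585,   0.    , 329.8069],
       [  0.    , 551.7585, 232.6632],
       [  0.    ,   0.    ,   1.    ]]), 'position': array([ 0.0436, -0.6492,  0.8576]), 'rotation': array([ 0.8569, -0.3209,  0.1406, -0.3781])}
```

View pics/top0.png

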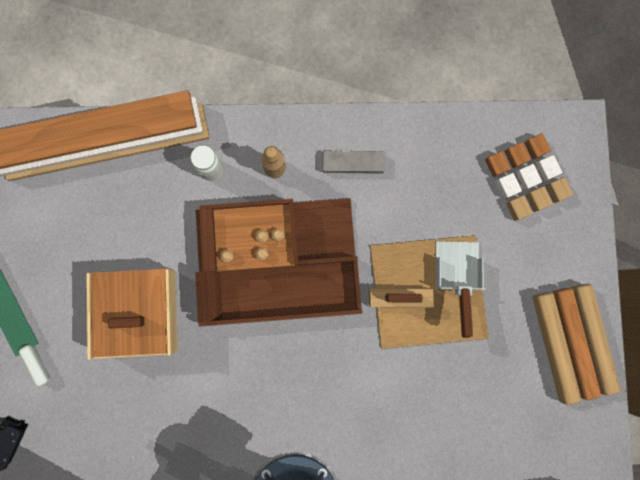

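View pics/side0.png

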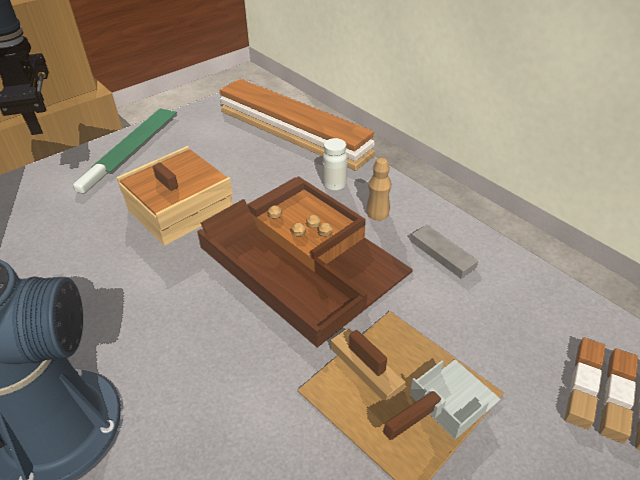

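Top view: four offcuts on the board, at about (227,255), (260,235), (277,234) and (261,253). The chest is at (130,313) with its lid shut and grip at (125,321). The trough is centred near (278,290). The scraper is at (403,297) and the scoop at (460,290) with its handle toward the robot. Next I measure poses.

```bash
cat >> h.py <<'E'
def rect(P,d,box,z0,z1):
    x0,x1,y0,y1=box
    m=(d>0)&(P[...,0]>x0)&(P[...,0]<x1)&(P[...,1]>y0)&(P[...,1]<y1)&(P[...,2]>z0)&(P[...,2]<z1)
    p=P[m][:,:2].astype(np.float32)
    if len(p)<5: return None
    (c,s,a)=cv2.minAreaRect(p*1000)
    return len(p),np.array(c)/1000,np.array(s),a,P[m][:,2].mean()
E
python3 - <<'E'
from h import *
for n in("top","side"):
    f=np.load(n+"0.npz");im,d=f["im"],f["d"];ci=optics.camera_info(n);P=cloud(d,ci)
    if n=="top":
        for nm,(u,v) in dict(lidgrip=(125,321),lid=(130,290),scrgrip=(403,297),scrbar=(380,297),sheet=(400,330),scoopfloor=(458,260),handle=(466,315),trough=(278,290),board=(235,225),chip=(227,255),c2=(260,235),c3=(277,234),c4=(261,253),handlefront=(464,295),handleback=(466,335)).items(): print(nm,P[v,u])
    print(n)
    for nm,b,z0,z1 in [("lidgrip",(.15,.45,.25,.6),.11,.135),("chest",(.15,.5,.25,.6),.075,.1),("scrgrip",(.25,.5,-.33,-.15),.068,.09),("scrall",(.25,.5,-.33,-.15),.025,.09),("handle",(.2,.5,-.5,-.37),.055,.12),
      ("station",(.25,.7,-.2,.3),.035,.08),("chips",(.35,.6,-.1,.3),.062,.08),("sheet",(.15,.6,-.56,-.14),.003,.012),("stone",(.5,.8,-.25,0),.015,.04)]:
        print(nm,rect(P,d,b,z0,z1))
    C,Z=ortho(im,P,d,.2,.6,-.48,.52,.00125 if n=="side" else .0025)
    np.savez("o_"+n,C=C,Z=Z)
f=np.load("top0.npz");a=cv2.resize(f["im"][180:360,180:500],None,fx=2.5,fy=2.5,interpolation=cv2.INTER_CUBIC);cv2.imwrite("pics/crop1.png",a)
E
```

```text
lidgrip [0.4259 0.3591 0.1245]
lid [0.4928 0.3597 0.0919]
scrgrip [ 0.4656 -0.2557  0.0722]
scrbar [ 0.466  -0.2093  0.0291]
sheet [ 0.3861 -0.2587  0.0032]
scoopfloor [ 0.5514 -0.4047  0.0079]
handle [ 0.4228 -0.394   0.086 ]
trough [0.487  0.0326 0.0049]
board [0.6421 0.1309 0.0394]
chip [0.569  0.1456 0.0712]
c2 [0.6141 0.0697 0.0689]
c3 [0.6156 0.0304 0.0698]
c4 [0.5724 0.0678 0.0685]
handlefront [ 0.4677 -0.3927  0.0824]
handleback [ 0.3789 -0.3899  0.0927]
top
lidgrip (346, array([0.4233, 0.362 ]), array([22.2352, 69.6985]), 1.9992698431015015, np.float64(0.12409754282299831))
chest (5458, array([0.4235, 0.3623]), array([155.9577, 184.7634]), 1.5759060382843018, np.float64(0.08843418191838104))
scrgrip (285, array([ 0.4633, -0.2594]), array([80.0992, 18.2445]), 88.94184112548828, np.float64(0.07454878072152304))
scrall (1286, array([ 0.4636, -0.2397]), array([180.0715,  69.7077]), 89.02752685546875, np.float64(0.04336246705323898))
handle (626, array([ 0.4328, -0.4161]), array([116.1527,  72.1954]), 4.8240790367126465, np.float64(0.07963345366558643))
station (8675, array([0.54
[... 853 characters left out ...]
, -0.2401]), array([ 71.6772, 179.6974]), 0.11021517962217331, np.float64(0.046304480609691896))
handle (1291, array([ 0.4344, -0.4195]), array([117.9557,  81.146 ]), 9.157320976257324, np.float64(0.08018533604824049))
station (9854, array([0.5487, 0.0741]), array([324.0248, 512.6367]), 10.503987312316895, np.float64(0.05225217971086358))
chips (1494, array([0.5215, 0.1686]), array([171.3293, 390.7876]), 34.6218376159668, np.float64(0.06877950259797483))
sheet (15146, array([ 0.375, -0.348]), array([415.8867, 450.1222]), 89.95655822753906, np.float64(0.00664650962396764))
stone (1776, array([ 0.6743, -0.1021]), array([201.5932, 307.5143]), 75.36909484863281, np.float64(0.026049498097308593))
```

View pics/crop1.png

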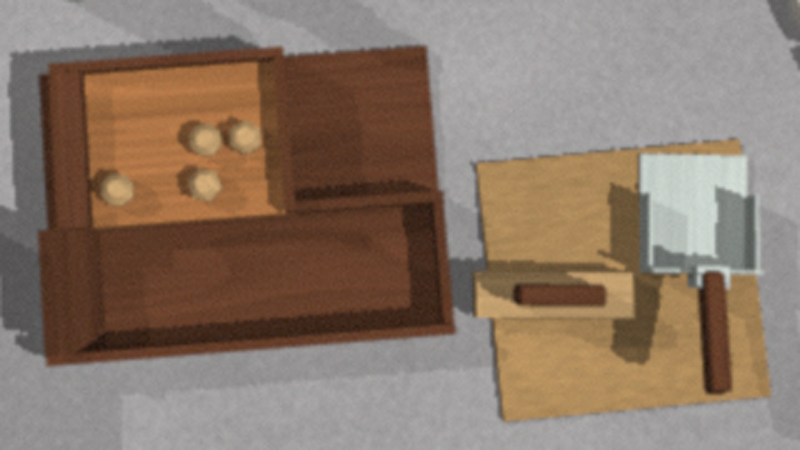

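Run:
```python
from h import *
o=robot.get_obs(); M=R.from_quat(o["tool_rot"]).as_matrix(); print("tool axes cols\n",M)
for n in("top","side"):
    f=np.load(n+"0.npz");im,d=f["im"],f["d"];ci=optics.camera_info(n);P=cloud(d,ci)
    print(n,"chest",rect(P,d,(.15,.6,.25,.6),.076,.105))
    def line(b,z0,z1,ax):
        m=(d>0)&(P[...,0]>b[0])&(P[...,0]<b[1])&(P[...,1]>b[2])&(P[...,1]<b[3])&(P[...,2]>z0)&(P[...,2]<z1); p=P[m]
        i=p[:,ax]; k=np.polyfit(p[:,1-ax],i,1); r=i-np.polyval(k,p[:,1-ax]); return len(p),k,np.percentile(r,[2,98]),p[:,2].mean()
    print("front wall x(y)",line((.38,.46,-.07,.10),.042,.058,0))
    print("-y wall y(x)",line((.44,.50,-.2,-.06),.034,.05,1))
    print("back fence x(y)",line((.66,.76,.03,.15),.056,.07,0))
    print("+y? y(x)",line((.58,.66,.15,.25),.055,.075,1))
    print("-y fence y(x)",line((.58,.68,-.05,.01),.056,.075,1))
    print("sheet",rect(P,d,(.3,.6,-.33,-.16),.0,.0), )
    # chips by connected components
    m=((P[...,2]>.055)&(P[...,2]<.08)&(P[...,0]>.54)&(P[...,0]<.68)&(P[...,1]>-.02)&(P[...,1]<.185)&(d>0)).astype(np.uint8)
    k,L,s,_=cv2.connectedComponentsWithStats(m)
    for i in range(1,k):
        if s[i,4]>15: q=P[L==i]; print("  cc",len(q),(q.min(0)+q.max(0))/2,np.ptp(q,axis=0),q.mean(0))
    m=(d>0)&(P[...,0]>.3)&(P[...,0]<.5)&(P[...,1]>-.48)&(P[...,1]<-.35)&(P[...,2]>.07)
    print("handle",rect(P,d,(.3,.5,-.48,-.35),.072,.12))
    print("scoop floor",rect(P,d,(.5,.68,-.5,-.33),.0075,.011), "walls",rect(P,d,(.5,.6,-.5,-.33),.03,.05))
```

```text
tool axes cols
 [[-0.0011 -0.912   0.4103]
 [-0.0016  0.4103  0.912 ]
 [-1.      0.0004 -0.0019]]
top chest (6838, array([0.4417, 0.363 ]), array([191.3587, 184.8542]), 1.7822084426879883, np.float64(0.0884818987682214))
front wall x(y) (324, array([-0.0594,  0.425 ]), array([-0.0048,  0.0049]), np.float64(0.048947613751880496))
-y wall y(x) (161, array([ 0.161, -0.241]), array([-0.0335,  0.0159]), np.float64(0.0390848409461544))
back fence x(y) (232, array([-0.0582,  0.6949]), array([-0.005 ,  0.0051]), np.float64(0.06160979828660411))
+y? y(x) (463, array([0.0709, 0.1485]), array([-0.0146,  0.0153]), np.float64(0.06497305103302131))
-y fence y(x) (185, array([ 0.0597, -0.0442]), array([-0.0048,  0.0048]), np.float64(0.06486223175678406))
sheet None
  cc 250 [ 0.6125 -0.0076  0.0642] [0.1336 0.0148 0.0127] [ 0.612  -0.0076  0.0649]
  cc 222 [0.6099 0.1792 0.0638] [0.1397 0.0116 0.0168] [0.5966 0.1801 0.0646]
  cc 129 [0.6144 0.0658 0.0635] [0.0283 0.0279 0.0168] [0.6132 0.0657 0.0654]
  cc 128 [0.6155 0.0297 0.0646] [0.0304 0.0262 0.0172] [0.6149 0.0292 0.0656]
  cc 128 [0.5729 0.06
[... 1155 characters left out ...]
)
sheet None
  cc 457 [0.6098 0.1575 0.0636] [0.1395 0.0546 0.0172] [0.5927 0.1679 0.0639]
  cc 264 [0.6144 0.0442 0.0644] [0.0321 0.065  0.0185] [0.6112 0.0414 0.0652]
  cc 391 [ 0.6117 -0.0095  0.0629] [0.1349 0.0196 0.0156] [ 0.6086 -0.0114  0.0639]
  cc 139 [0.5716 0.0635 0.0637] [0.0284 0.0281 0.0173] [0.569  0.0615 0.065 ]
handle (997, array([ 0.4296, -0.4007]), array([ 26.5937, 115.1205]), 88.18665313720703, np.float64(0.08474024736659679))
scoop floor (1862, array([ 0.5543, -0.3944]), array([108.4104, 128.8199]), 0.23578692972660065, np.float64(0.00907723603880148)) walls (252, array([ 0.5278, -0.403 ]), array([105.3225,  59.5569]), 87.65890502929688, np.float64(0.03905913498822682))
```

```bash
cat >> h.py <<'E'
def down(yaw,pitch=0,roll=0):
    """tool down, jaw direction at yaw (world); pitch = turn about the jaw axis, roll about the horizontal normal"""
    z=np.array([np.cos(yaw),np.sin(yaw),0]);x=np.array([0,0,-1.]);y=np.cross(z,x)
    return R.from_rotvec(z*pitch)*R.from_matrix(np.column_stack([x,y,z]))
def plan(wps,p=None,r=None):
    """wps: (pos,Rot,grip_cm,maxstep_m[,pause rows]); prints rows"""
    o=robot.get_obs(); p=np.array(o["position"]) if p is None else np.array(p); r=R.from_quat(o["tool_rot"]) if r is None else r
    rows=[]
    for w in wps:
        tp,tr,g,st=w[:4]; tp=np.array(tp,float)
        n=max(1,int(np.ceil(np.linalg.norm(tp-p)/st-1e-6)),int(np.ceil((r.inv()*tr).magnitude()/.18-1e-6)))
        p0,r0=p,r; rv=(r0.inv()*tr).as_rotvec()
        for i in range(1,n+1):
            a=p0+(tp-p0)*i/n; b=r0*R.from_rotvec(rv*i/n)
            t=np.round(r.inv().apply(a-p)*100,1); q=np.round((r.inv()*b).as_rotvec(),2)
            p=p+r.apply(t/100); r=r*R.from_rotvec(q)
            rows.append([*(t+0.).tolist(),*(q+0.).tolist(),g])
        for _ in range(w[4] if len(w)>4 else 0): rows.append([0,0,0,0,0,0,g])
    for i in range(0,len(rows),12): print(str(rows[i:i+12]).replace(" ",""),"\n")
    print("end",p,r.as_quat())
    return p,r
TH=.0597
ex=np.array([np.cos(TH),np.sin(TH),0]);ey=np.array([-np.sin(TH),np.cos(TH),0])
O=np.array([.5594,.0044,0]); TR=O-.073*ex-.01*ey; BD=O-.015*ex+.08*ey
E
python3 - <<'E'
from h import *
D=down(.031); e=np.array([1,.031,0])
g=np.array([.423,.361,0])
plan([(g+[0,0,.17],D,8.7,.05,1),(g+[0,0,.096],D,8.7,.04,1),(g+[0,0,.096],D,1.5,.04,4),(g+.163*e+[0,0,.096],D,1.5,.03,1)])
for n in("top",):
  ci=optics.camera_info(n)
  for w in [O-.14*ex-.18*ey+[0,0,.05],O-.14*ex+.2*ey+[0,0,.06],BD+[0,0,.045]-.09*ey,BD+[0,0,.045]+.09*ey]:
    c=rotm(ci).T@(w-ci["position"]); K=ci["mtx"]; px=K@c/c[2]; print(w,px[:2],"crop",(px[:2]-180)*2.5)
E
```

```text
[[0.4,-3.4,-1.7,0.16,0.0,0.0,8.7],[0.4,-3.6,-1.2,0.16,0.0,0.0,8.7],[0.4,-3.8,-0.6,0.16,0.0,0.0,8.7],[0.4,-3.8,0.0,0.16,0.0,0.0,8.7],[0.4,-3.8,0.7,0.16,0.0,0.0,8.7],[0.4,-3.6,1.2,0.16,0.0,0.0,8.7],[0.3,-3.4,1.8,0.16,0.0,0.0,8.7],[0,0,0,0,0,0,8.7],[3.7,0.0,0.0,0.0,0.0,0.0,8.7],[3.7,0.1,0.0,0.0,0.0,0.0,8.7],[0,0,0,0,0,0,8.7],[0.0,0.0,0.0,0.0,0.0,0.0,1.5]] 

[[0,0,0,0,0,0,1.5],[0,0,0,0,0,0,1.5],[0,0,0,0,0,0,1.5],[0,0,0,0,0,0,1.5],[0.0,0.0,2.7,0.0,0.0,0.0,1.5],[0.0,0.0,2.7,0.0,0.0,0.0,1.5],[0.0,0.0,2.8,0.0,0.0,0.0,1.5],[0.0,0.0,2.7,0.0,0.0,0.0,1.5],[0.0,0.0,2.7,0.0,0.0,0.0,1.5],[0.0,0.0,2.7,0.0,0.0,0.0,1.5],[0,0,0,0,0,0,1.5]] 

end [0.586  0.366  0.0962] [-0.0105  0.7074  0.0094  0.7066]
[ 0.4304 -0.1836  0.05  ] [370.746  312.7517] crop [476.8651 331.8792]
[0.4077 0.1957 0.06  ] [206.0092 326.088 ] crop [ 65.023 365.22 ]
[ 0.545  -0.0065  0.045 ] [293.5997 264.8014] crop [283.9992 212.0036]
[0.5343 0.1732 0.045 ] [216.8154 270.7644] crop [ 92.0384 226.9109]
```

```bash
sed -i 's/^O=.*/O=np.array([.5582,.0244,0]); TR=O-.073*ex-.01*ey; BD=O-.015*ex+.06*ey/' h.py; python3 -c "
from h import *
print(TR,BD)"
```

```text
[0.4859 0.0101 0.    ] [0.5396 0.0834 0.    ]
```

Call:
arm_command --pt "0.4 -3.4 -1.7 0.16 0.0 0.0 8.7" --pt "0.4 -3.6 -1.2 0.16 0.0 0.0 8.7" --pt "0.4 -3.8 -0.6 0.16 0.0 0.0 8.7" --pt "0.4 -3.8 0.0 0.16 0.0 0.0 8.7" --pt "0.4 -3.8 0.7 0.16 0.0 0.0 8.7" --pt "0.4 -3.6 1.2 0.16 0.0 0.0 8.7" --pt "0.3 -3.4 1.8 0.16 0.0 0.0 8.7" --pt "0 0 0 0 0 0 8.7"

```text
time: 1.1
position: [0.4228, 0.3514, 0.1661]
tool_rot: [0.001, 0.709, -0.004, 0.705]
ft_force: [-0.4, 0.1, 0.3]
grip_width: 0.0872
```

Call:
arm_command --pt "0 1.0 0 -0.02 0 0 8.7" --pt "3.5 0 0 0 0 0 8.7" --pt "3.5 0 0 0 0 0 8.7" --pt "0 0 0 0 0 0 8.7"

```text
time: 1.6
position: [0.421, 0.3669, 0.0953]
tool_rot: [-0.009, 0.708, 0.008, 0.706]
ft_force: [-0.2, -0.6, 1.0]
grip_width: 0.0868
```

Call:
arm_command --pt "0 0 0 0 0 0 1.5" --pt "0 0 0 0 0 0 1.5" --pt "0 0 0 0 0 0 1.5" --pt "0 0 0 0 0 0 1.5" --pt "0 0 0 0 0 0 1.5" --pt "0 0 2.5 0 0 0 1.5" --pt "0 0 2.5 0 0 0 1.5" --pt "0 0 2.5 0 0 0 1.5" --pt "0 0 2.5 0 0 0 1.5" --pt "0 0 2.5 0 0 0 1.5" --pt "0 0 2.5 0 0 0 1.5" --pt "0 0 0 0 0 0 1.5" --grip_force 20

```text
time: 3.1
position: [0.569, 0.3742, 0.0994]
tool_rot: [-0.008, 0.711, 0.01, 0.703]
ft_force: [1.2, 0.3, -0.5]
grip_width: 0.0211
```

Call:
arm_command --pt "0.2 -0.1 1.2 0 0 0 1.5" --pt "0 0 0.8 0 0 0 1.5" --pt "0 0 0 0 0 0 1.5"

```text
time: 3.48
position: [0.5804, 0.3745, 0.0994]
tool_rot: [-0.009, 0.716, 0.011, 0.698]
ft_force: [2.6, 0.5, -1.0]
grip_width: 0.0214
```

Call:
arm_command --pt "0 0 0 0 0 0 8.7" --pt "0 0 0 0 0 0 8.7" --pt "0 0 0 0 0 0 8.7" --pt "-4 0 0 0 0 0 8.7" --pt "-4 0 0 0 0 0 8.7" --pt "0 0 0 0 0 0 8.7"

```text
time: 4.22
position: [0.5805, 0.3734, 0.1794]
tool_rot: [-0.01, 0.718, 0.01, 0.696]
ft_force: [-0.3, 0.0, 0.2]
grip_width: 0.0733
```

Run:
```python
from h import *
im,d,ci=shot("top");P=cloud(d,ci)
print("grip?",rect(P,d,(.5,.7,.25,.5),.11,.135), robot.get_obs()["position"])
print("scr",rect(P,d,(.25,.55,-.36,-.15),.068,.09),"handle",rect(P,d,(.3,.55,-.5,-.35),.072,.12))
# scraper pick: grip centre, jaw along x
g=np.array([.4636,-.260,0]);D=down(-.0185)
plan([([.50,.15,.24],down(0),8.7,.06),([.4636,-.24,.2],D,8.7,.06,1)])
```

```text
grip? (334, array([0.5797, 0.3657]), array([22.3213, 68.0482]), 2.0666749477386475, np.float64(0.12394906963489075)) [0.579  0.3727 0.1771]
scr (288, array([ 0.4633, -0.2596]), array([80.7513, 18.2979]), 88.9249038696289, np.float64(0.07437699814013994)) handle (470, array([ 0.4281, -0.3973]), array([ 27.4736, 110.83  ]), 88.94901275634766, np.float64(0.08400827571014266))
[[-1.2,-4.4,-1.7,0.01,-0.01,0.0,8.7],[-1.2,-4.4,-1.7,0.0,0.0,0.0,8.7],[-1.2,-4.5,-1.7,0.01,-0.01,0.0,8.7],[-1.2,-4.4,-1.6,0.0,-0.01,0.0,8.7],[-1.3,-4.5,-1.7,0.01,0.0,0.0,8.7],[0.6,-5.6,-0.5,0.0,0.0,0.0,8.7],[0.6,-5.5,-0.5,0.0,0.0,0.0,8.7],[0.6,-5.6,-0.5,0.01,0.0,0.0,8.7],[0.5,-5.6,-0.4,0.0,0.0,0.0,8.7],[0.6,-5.5,-0.5,0.0,0.0,0.0,8.7],[0.6,-5.6,-0.4,0.0,0.0,0.0,8.7],[0.6,-5.6,-0.5,0.01,0.0,0.0,8.7]] 

[[0,0,0,0,0,0,8.7]] 

end [ 0.4633 -0.2403  0.2001] [ 0.0073  0.7087 -0.0086  0.7054]
```

Call:
arm_command --pt "-1.2 -4.4 -1.7 0.01 -0.01 0 8.7" --pt "-1.2 -4.4 -1.7 0 0 0 8.7" --pt "-1.2 -4.5 -1.7 0.01 -0.01 0 8.7" --pt "-1.2 -4.4 -1.6 0 -0.01 0 8.7" --pt "-1.3 -4.5 -1.7 0.01 0 0 8.7" --pt "0.6 -5.6 -0.5 0 0 0 8.7" --pt "0.6 -5.5 -0.5 0 0 0 8.7" --pt "0.6 -5.6 -0.5 0.01 0 0 8.7" --pt "0.5 -5.6 -0.4 0 0 0 8.7" --pt "0.6 -5.5 -0.5 0 0 0 8.7" --pt "0.6 -5.6 -0.4 0 0 0 8.7" --pt "0.6 -5.6 -0.5 0.01 0 0 8.7"

```text
time: 5.78
position: [0.4476, -0.2539, 0.1835]
tool_rot: [0.006, 0.719, -0.005, 0.695]
ft_force: [0.7, 0.1, 0.4]
grip_width: 0.0869
```

Run:
```python
from h import *
D=down(-.0185)
plan([([.4634,-.26,.12],D,8.7,.05,1),([.4634,-.26,.040],D,8.7,.04,1)])
print(robot.get_obs()["q"])
```

```text
[[3.1,-0.3,0.9,0.0,-0.02,0.0,8.7],[3.2,-0.3,0.8,0.0,-0.02,0.0,8.7],[0,0,0,0,0,0,8.7],[2.7,0.0,0.0,0.0,0.0,0.0,8.7],[2.6,0.0,0.0,0.0,0.0,0.0,8.7],[2.7,0.0,0.0,0.0,0.0,0.0,8.7],[0,0,0,0,0,0,8.7]] 

end [ 0.4633 -0.2601  0.0401] [ 0.0061  0.7054 -0.0056  0.7088]
[-0.719   0.4132  1.6988 -0.0253  1.0571 -0.6898]
```

Call:
arm_command --pt "3.1 -0.3 0.9 0 -0.02 0 8.7" --pt "3.2 -0.3 0.8 0 -0.02 0 8.7" --pt "0 0 0 0 0 0 8.7"

```text
time: 6.15
position: [0.4599, -0.2642, 0.1141]
tool_rot: [0.01, 0.707, -0.007, 0.707]
ft_force: [0.3, 0.3, 0.3]
grip_width: 0.0868
```

Call:
arm_command --pt "2.4 0.2 0.2 0 0 0 8.7" --pt "2.5 0 0.1 0 0 0 8.7" --pt "2.4 0 0 0 0 0 8.7" --pt "0 0 0 0 0 0 8.7"

```text
time: 6.65
position: [0.4627, -0.2603, 0.041]
tool_rot: [0.01, 0.707, -0.006, 0.707]
ft_force: [-0.5, 0.9, 0.3]
grip_width: 0.0874
```

Call:
arm_command --pt "0 0 0 0 0 0 1" --pt "0 0 0 0 0 0 1" --pt "0 0 0 0 0 0 1" --pt "0 0 0 0 0 0 1" --pt "0 0 0 0 0 0 1" --pt "0 0 0 0 0 0 1" --grip_force 45

```text
time: 7.4
position: [0.4646, -0.2615, 0.0451]
tool_rot: [0.008, 0.706, -0.008, 0.708]
ft_force: [0.2, -0.2, 0.3]
grip_width: 0.0348
```

Run:
```python
from h import *
o=robot.get_obs(); print(o["position"],R.from_quat(o["tool_rot"]).as_matrix()[:,2], o["grip_width"])
z=o["position"][2]
off=z-.006   # TCP above scraper underside
D=down(TH)
s=BD+.116*ex+.002*ey
plan([([.4634,-.26,z+.12],down(-.0185),1,.04),([.56,-.05,z+.13],down(.03),1,.05),(s+[0,0,off+.045+.05],D,1,.05,2)])
print("contact tcp z",off+.045,s)
```

```text
[ 0.4646 -0.2615  0.0451] [ 0.9998 -0.022   0.0035] 0.03475083481798909
[[-3.0,0.0,0.0,0.0,0.0,0.0,1],[-3.0,0.1,0.0,0.0,0.0,0.0,1],[-3.0,0.0,-0.1,0.0,0.0,0.0,1],[-3.0,0.1,0.0,0.0,0.0,0.0,1],[-0.2,4.2,1.8,-0.01,0.0,0.0,1],[-0.2,4.2,1.9,-0.01,0.0,0.0,1],[-0.2,4.2,2.0,-0.01,0.0,0.0,1],[-0.2,4.2,1.9,-0.01,0.0,0.0,1],[-0.2,4.2,2.0,-0.01,0.0,0.0,1],[1.0,3.5,2.5,-0.01,0.0,0.0,1],[1.1,3.4,2.5,-0.01,0.0,0.0,1],[1.0,3.5,2.6,0.0,0.0,0.0,1]] 

[[1.1,3.4,2.5,-0.01,0.0,0.0,1],[0,0,0,0,0,0,1],[0,0,0,0,0,0,1]] 

end [0.6551 0.0923 0.134 ] [-0.0203  0.7056  0.0207  0.708 ]
contact tcp z 0.08406755448784994 [0.6553 0.0923 0.    ]
```

Call:
arm_command --pt "0 0 0 0 0 0 1" --pt "0 0 0 0 0 0 1" --pt "0 0 0 0 0 0 1" --pt "0 0 0 0 0 0 1"

```text
time: 7.9
position: [0.4647, -0.2615, 0.045]
tool_rot: [0.008, 0.706, -0.007, 0.708]
ft_force: [0.0, 0.0, 0.6]
grip_width: 0.0193
```

Run:
```python
from h import *
for i in range(2):
    o=robot.get_obs(); print(o["position"],R.from_quat(o["tool_rot"]).as_matrix()[:,2], o["grip_width"]); im,d,ci=shot("top")
```

```text
[ 0.4647 -0.2615  0.045 ] [ 0.9997 -0.0221  0.0035] 0.019283277011892083
[ 0.4647 -0.2615  0.045 ] [ 0.9997 -0.0222  0.0036] 0.019360581797196377
```

Call:
arm_command --pt "-3 0 0 0 0 0 1" --pt "-3 0.1 0 0 0 0 1" --pt "-3 0 -0.1 0 0 0 1" --pt "-3 0.1 0 0 0 0 1" --pt "-0.2 4.2 1.8 -0.01 0 0 1" --pt "-0.2 4.2 1.9 -0.01 0 0 1" --pt "-0.2 4.2 2.0 -0.01 0 0 1" --pt "-0.2 4.2 1.9 -0.01 0 0 1" --pt "-0.2 4.2 2.0 -0.01 0 0 1" --pt "0 3.4 2.5 -0.01 0 0 1" --pt "0 0 0 0 0 0 1"

```text
time: 9.38
position: [0.584, -0.0075, 0.176]
tool_rot: [-0.011, 0.708, 0.015, 0.706]
ft_force: [-0.1, 0.3, -0.1]
grip_width: 0.0191
```

Run:
```python
from h import *
o=robot.get_obs(); print(o["position"],o["grip_width"])
s=BD+.116*ex+.002*ey;D=down(TH)
plan([(s+[0,0,.134],D,1,.04,2)])
```

```text
[ 0.584  -0.0075  0.176 ] 0.019131211049306464
[[1.1,2.4,1.9,-0.01,0.0,0.0,1],[1.0,2.4,1.9,0.0,0.0,0.0,1],[1.1,2.4,1.9,-0.01,0.0,0.0,1],[1.0,2.4,1.9,0.0,0.0,-0.01,1],[0,0,0,0,0,0,1],[0,0,0,0,0,0,1]] 

end [0.6554 0.0921 0.1342] [-0.0216  0.7081  0.0181  0.7056]
```

Call:
arm_command --pt "1.1 2.4 1.9 -0.01 0 0 1" --pt "1.0 2.4 1.9 0 0 0 1" --pt "1.1 2.4 1.9 -0.01 0 0 1" --pt "1.0 2.4 1.9 0 0 -0.01 1" --pt "0 0 0 0 0 0 1" --pt "0 0 0 0 0 0 1"

```text
time: 10.12
position: [0.6513, 0.0891, 0.1291]
tool_rot: [-0.022, 0.712, 0.016, 0.701]
ft_force: [0.1, 0.3, -1.3]
grip_width: 0.0192
```

Run:
```python
from h import *
s=BD+.116*ex+.002*ey;D=down(TH)
plan([(s+[0,0,.125],D,1,.04,2),(s+[0,0,.0855],D,1,.02,1)])
im,d,ci=shot("side"); cv2.imwrite("pics/side1.png",im[100:400,120:520])
P=cloud(d,ci)
o=robot.get_obs(); print(o["position"],o["q"])
print(R.from_quat(o["tool_rot"]).as_matrix())
```

```text
[[0.4,0.3,0.4,-0.01,-0.02,0.01,1],[0,0,0,0,0,0,1],[0,0,0,0,0,0,1],[2.0,0.0,0.0,0.0,0.0,0.0,1],[2.0,0.0,0.0,0.0,0.0,0.0,1],[0,0,0,0,0,0,1]] 

end [0.6553 0.0923 0.085 ] [-0.0215  0.7052  0.0231  0.7083]
[0.6513 0.089  0.1291] [-0.0293  0.6548  1.3945 -0.01    1.1072 -0.0774]
[[-0.0151 -0.0527  0.9985]
 [-0.0085  0.9986  0.0526]
 [-0.9998 -0.0077 -0.0155]]
```

View pics/side1.png

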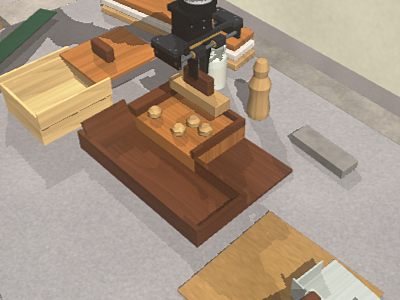

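The side view shows the scraper hanging upright in the gripper over the board at about (200,90), with four offcuts in front of it and the figure at (260,90) near the gripper. I'll check how far the figure is from the gripper body before lowering.

Run:
```python
from h import *
for n in("top","side"):
    f=np.load(n+"0.npz");d=f["d"];P=cloud(d,optics.camera_info(n))
    print(n,rect(P,d,(.7,.9,-.02,.12),.1,.17),rect(P,d,(.7,.9,-.02,.12),.14,.17),rect(P,d,(.7,.9,.12,.3),.1,.13))
```

```text
top (322, array([0.7845, 0.0355]), array([38.0218, 42.6213]), 34.93223571777344, np.float64(0.13540124022122582)) (181, array([0.7867, 0.037 ]), array([33.1993, 30.8173]), 89.3539047241211, np.float64(0.1509924332826922)) (458, array([0.7872, 0.1934]), array([51.831 , 51.9888]), 89.470947265625, np.float64(0.11805722687469833))
side (446, array([0.7822, 0.0293]), array([34.5188, 45.2208]), 46.177764892578125, np.float64(0.12924783541665913)) (157, array([0.7863, 0.0326]), array([28.1314, 31.9304]), 83.50997161865234, np.float64(0.15083872410816537)) (351, array([0.7864, 0.1896]), array([52.5728, 56.4197]), 2.4580814838409424, np.float64(0.11657440752704112))
```

Call:
arm_command --pt "0.4 0.3 0.5 -0.01 -0.02 0.01 1" --pt "0 0 0 0 0 0 1" --pt "0 0 0 0 0 0 1" --pt "1.7 0 0 0 0 0 1" --pt "0 0 0 0 0 0 1"

```text
time: 10.8
position: [0.6554, 0.0898, 0.1075]
tool_rot: [-0.02, 0.705, 0.022, 0.709]
ft_force: [0.8, -0.5, -1.3]
grip_width: 0.0196
```

Run:
```python
from h import *
s=BD+.117*ex+.002*ey;D=down(TH); e=BD-.012*ex+.002*ey
p,r=plan([(s+[0,0,.0855],D,1,.02,1)])
plan([(e+[0,0,.0855],D,1,.015,1)],p,r)
o=robot.get_obs(); print(o["position"]-s,o["ft_force"])
```

```text
[[1.1,0.1,0.0,0.0,0.0,0.0,1],[1.1,0.1,0.1,0.0,0.01,0.0,1],[0,0,0,0,0,0,1]] 

end [0.6564 0.0919 0.0855] [-0.0204  0.7084  0.0221  0.7051]
[[0.0,0.0,-1.4,0.0,0.0,0.0,1],[0.0,0.0,-1.5,0.0,0.0,0.0,1],[0.0,0.0,-1.4,0.0,0.0,0.0,1],[0.0,0.0,-1.4,0.0,0.0,0.0,1],[0.0,0.0,-1.5,0.0,0.0,0.0,1],[0.0,0.0,-1.4,0.0,0.0,0.0,1],[0.0,0.0,-1.4,0.0,0.0,0.0,1],[0.1,0.0,-1.5,0.0,0.0,0.0,1],[0.0,0.1,-1.4,0.0,0.0,0.0,1],[0,0,0,0,0,0,1]] 

end [0.5276 0.0852 0.0851] [-0.0204  0.7084  0.0221  0.7051]
[-0.0009 -0.0026  0.1075] [ 0.7843 -0.4529 -1.2623]
```

Call:
arm_command --pt "1.1 0.1 0 0 0 0 1" --pt "0.9 0.1 0.1 0 0 0 1" --pt "0 0 0 0 0 0 1" --pt "0 0 0 0 0 0 1"

```text
time: 11.3
position: [0.6564, 0.0924, 0.0852]
tool_rot: [-0.02, 0.705, 0.022, 0.708]
ft_force: [0.7, 0.1, -1.5]
grip_width: 0.019
```

Call:
arm_command --pt "0 0 -1.4 0 0 0 1" --pt "0 0 -1.5 0 0 0 1" --pt "0 0 -1.4 0 0 0 1" --pt "0 0 -1.4 0 0 0 1" --pt "0 0 0 0 0 0 1"

```text
time: 11.92
position: [0.6007, 0.0888, 0.0871]
tool_rot: [-0.021, 0.703, 0.022, 0.711]
ft_force: [0.2, 0.6, -2.7]
grip_width: 0.0194
```

Call:
arm_command --pt "0.2 0.0 -1.4 0 0.01 0 1" --pt "0 0 -1.5 0 0 0 1" --pt "0.1 0 -1.4 0 0 0 1" --pt "0 0 -1.4 0 0 0 1" --pt "0 0 -1.4 0 0 0 1" --pt "0 0 0 0 0 0 1"

```text
time: 12.68
position: [0.5257, 0.0842, 0.0841]
tool_rot: [-0.021, 0.706, 0.022, 0.707]
ft_force: [0.4, -0.1, -2.0]
grip_width: 0.019
```

Run:
```python
from h import *
im,d,ci=shot("side"); cv2.imwrite("pics/side2.png",cv2.resize(im[130:360,170:470],None,fx=2,fy=2))
```

```text
(no output)
```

View pics/side2.png

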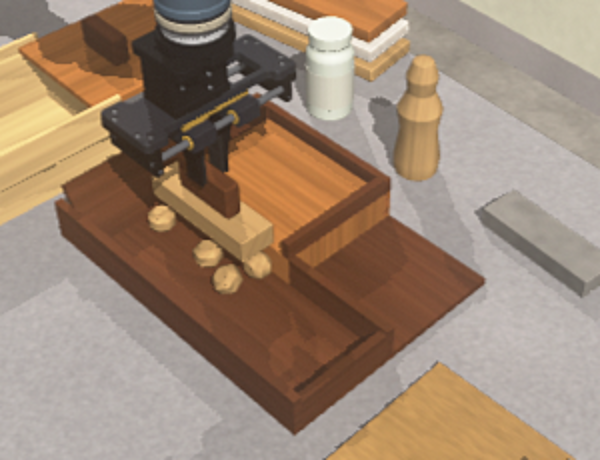

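The board is empty, and all four offcuts lie in the trough at about (160,218), (207,253), (227,278) and (258,264). Next I lift the scraper and return it to the sheet.

Call:
arm_command --pt "-3.5 0 0 0 0 0 1" --pt "-3.5 0 0 0 0 0 1" --pt "-2 -4 -0.7 0.01 0 0 1" --pt "0 -4 -0.7 0.01 0 0 1" --pt "0 -4 -0.7 0.01 0 0 1" --pt "0 -4 -0.7 0.01 0 0 1" --pt "0 -4 -0.7 0.01 0 0 1" --pt "0 -4 -0.7 0.01 0 0 1" --pt "0 -4 -0.5 0.01 0 0 1" --pt "0 -4 -0.5 0.01 0 0 1" --pt "0 0 0 0 0 0 1"

```text
time: 14.1
position: [0.4928, -0.2514, 0.1799]
tool_rot: [0.005, 0.699, -0.009, 0.715]
ft_force: [-0.5, 1.0, -1.5]
grip_width: 0.0195
```

Run:
```python
from h import *
im,d,ci=shot("top");P=cloud(d,ci)
print("handle",rect(P,d,(.3,.55,-.5,-.35),.072,.12),"walls",rect(P,d,(.5,.6,-.5,-.33),.03,.05))
cv2.imwrite("pics/top2.png",cv2.resize(im[180:380,180:500],None,fx=2.5,fy=2.5))
o=robot.get_obs();print(o["position"])
plan([([.4634,-.26,.15],down(-.0185),1,.04,2)])
m=((P[...,2]>.018)&(P[...,2]<.06)&(d>0)).astype(np.uint8)
rel=P-TR; X=rel@ex;Y=rel@ey
m&=((abs(X)<.054)&(Y>-.15)&(Y<.15)).astype(np.uint8)
k,L,s,_=cv2.connectedComponentsWithStats(m)
for i in range(1,k):
    if s[i,4]>25: print(s[i,4],X[L==i].mean(),Y[L==i].mean(),P[L==i][:,2].max())
```

```text
handle None walls (56, array([ 0.5323, -0.4518]), array([ 5.3101, 42.8223]), 88.22533416748047, np.float64(0.03876515674328805))
[ 0.4925 -0.2495  0.1797]
[[1.5,-0.5,-1.5,0.0,0.01,0.0,1],[1.4,-0.6,-1.4,0.0,0.01,0.0,1],[0,0,0,0,0,0,1],[0,0,0,0,0,0,1]] 

end [ 0.4637 -0.2601  0.1502] [ 0.0052  0.7069 -0.008   0.7073]
111 0.029151593359392027 -0.0764645220124355 0.04352270938503788
116 0.01878588570376342 0.008824188443211726 0.035792359014430675
121 0.01986805446877261 0.05588452752413195 0.03635504334346029
125 0.018782065361659463 0.13323346728469332 0.035966495192687464
```

Call:
arm_command --pt "1.5 -0.5 -1.5 0 0.01 0 1" --pt "1.4 -0.6 -1.4 0 0.01 0 1" --pt "0 0 0 0 0 0 1" --pt "0 0 0 0 0 0 1"

```text
time: 14.65
position: [0.4642, -0.2575, 0.1496]
tool_rot: [0.005, 0.707, -0.007, 0.707]
ft_force: [0.5, -0.3, -0.5]
grip_width: 0.0191
```

View pics/top2.png

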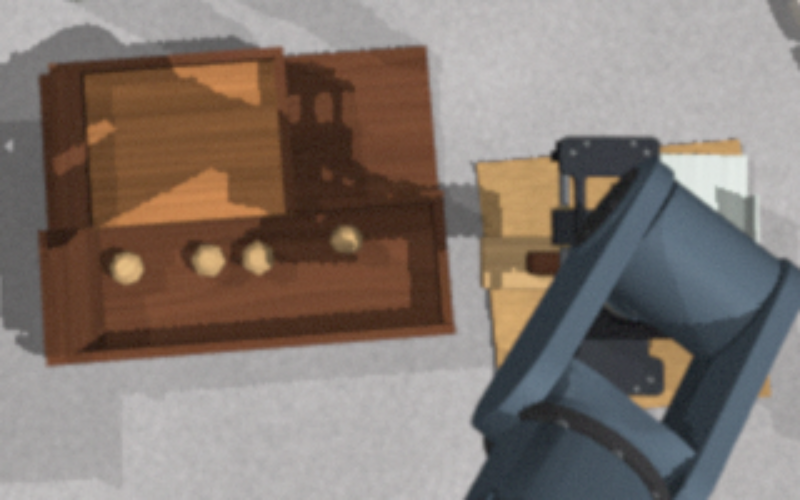

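Top view: scraper held over the sheet, offcuts in the trough at (127,267), (208,260), (257,257) and (346,239). The last one is far toward -y, so I'll start the scoop steeply nose-down behind it. First I set the scraper down.

Call:
arm_command --pt "2.5 0 0 0 0 0 1" --pt "2.5 0 0 0 0 0 1" --pt "2.5 0 0 0 0 0 1" --pt "2.0 0 0 0 0 0 1" --pt "0 0 0 0 0 0 1"

```text
time: 15.28
position: [0.4704, -0.2588, 0.0556]
tool_rot: [0.001, 0.703, -0.008, 0.711]
ft_force: [0.2, 0.2, -1.2]
grip_width: 0.0194
```

Call:
arm_command --pt "0.6 0 -0.3 0 0.01 0 1" --pt "0.4 0 0 0 0 0 1" --pt "0 0 0 0 0 0 1"

```text
time: 15.65
position: [0.4694, -0.2599, 0.0474]
tool_rot: [0.0, 0.706, -0.009, 0.708]
ft_force: [0.4, 0.3, -1.7]
grip_width: 0.0192
```

Call:
arm_command --pt "0 0 0 0 0 0 8.7" --pt "0 0 0 0 0 0 8.7" --pt "0 0 0 0 0 0 8.7" --pt "0 0 0 0 0 0 8.7" --pt "-3 0 0 0 0 0 8.7" --pt "-4 0 0 0 0 0 8.7" --pt "-4 3 0 0 0 0 8.7" --pt "-4 5 0 0 0 0 8.7" --pt "0 6 0 0 0 0 8.7" --pt "0 6 0 0 0 0 8.7" --pt "0 0 0 0 0 0 8.7"

```text
time: 17.02
position: [0.4739, -0.0556, 0.2012]
tool_rot: [0.001, 0.703, -0.011, 0.711]
ft_force: [-0.2, -0.2, 0.4]
grip_width: 0.0869
```

Run:
```python
from h import *
o=robot.get_obs();print(o["position"],o["q"])
im,d,ci=shot("top");P=cloud(d,ci)
cv2.imwrite("pics/top3.png",cv2.resize(im[220:380,350:510],None,fx=3.5,fy=3.5))
for n in("top","side"):
    if n=="side": im,d,ci=shot("side");P=cloud(d,ci)
    print(n,"scr",rect(P,d,(.25,.55,-.36,-.15),.068,.09),"handle",rect(P,d,(.3,.55,-.5,-.36),.072,.12))
    m=(d>0)&(P[...,0]>.3)&(P[...,0]<.55)&(P[...,1]>-.5)&(P[...,1]<-.365)&(P[...,2]>.07)&(P[...,2]<.12)
    p=P[m]; print("handle x range",p[:,0].min(),p[:,0].max(),"y(x)",np.polyfit(p[:,0],p[:,1],1),"z(x)",np.polyfit(p[:,0],p[:,2],1))
    print("walls",rect(P,d,(.5,.58,-.5,-.34),.033,.05),"back",rect(P,d,(.45,.58,-.5,-.34),.05,.062))
    print("lip",rect(P,d,(.53,.66,-.44,-.35),.0075,.012))
```

```text
[ 0.4739 -0.0556  0.2012] [-0.3449  0.3194  1.7993 -0.0113  1.0071 -0.3228]
top scr (275, array([ 0.469, -0.258]), array([78.5105, 15.9691]), 88.94307708740234, np.float64(0.07420255239730046)) handle (482, array([ 0.4281, -0.3983]), array([110.9538,  28.3133]), 0.2706090211868286, np.float64(0.08376929030762653))
handle x range 0.3726228558417841 0.4882568793863649 y(x) [-0.0576 -0.3704] z(x) [-0.1624  0.1524]
walls (120, array([ 0.5273, -0.4014]), array([106.9884,  56.4756]), 87.78234100341797, np.float64(0.03935151343984116)) back (70, array([ 0.469 , -0.3978]), array([102.5416,  36.5801]), 84.89481353759766, np.float64(0.055532854950085704))
lip (399, array([ 0.5696, -0.3946]), array([78.2314, 89.9892]), 1.089023470878601, np.float64(0.00925483648706785))
side scr (503, array([ 0.468 , -0.2602]), array([21.7832, 80.7623]), 0.6609285473823547, np.float64(0.07514421558823689)) handle (1002, array([ 0.4298, -0.3982]), array([ 25.2244, 115.3012]), 89.05650329589844, np.float64(0.08472127857665988))
handle x range 0.3721129182654318 0.48801743440923506 y(x) [-0.0331 -0.387 ] z(x) [-0.1308  0.1391]
walls (224, array([ 0.528 , -0.4023]), array([105.8282,  59.6423]), 87.84183502197266, np.float64(0.0398763709099315)) back (193, array([ 0.47  , -0.4014]), array([ 34.9474, 103.2798]), 0.21520617604255676, np.float64(0.0552977946124768))
lip (1377, array([ 0.5687, -0.3952]), array([77.4538, 89.6691]), 0.19410450756549835, np.float64(0.009239039191787342))
```

View pics/top3.png

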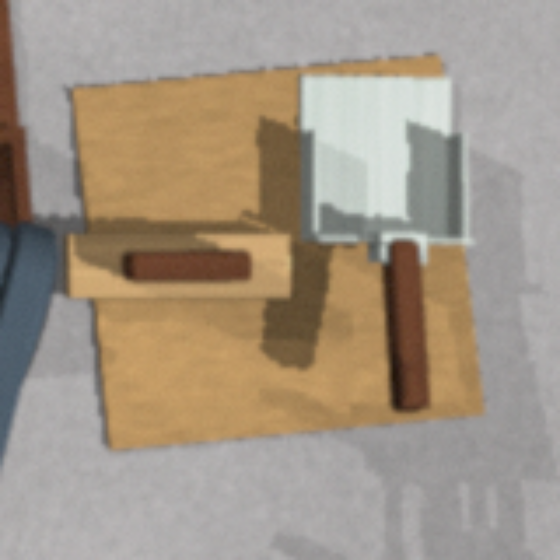

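Scraper stands upright on the sheet with its grip at (187,265). Scoop handle runs (405,245) to (412,405), so its grip point is near (0.435, -0.397).

Run:
```python
from h import *
D=down(-1.611)
plan([([.435,-.3965,.17],D,6,.05,2)])
```

```text
[[0.4,-3.8,-0.4,0.18,0.0,0.0,6],[0.4,-3.7,0.3,0.17,0.01,0.0,6],[0.4,-3.7,1.0,0.18,0.0,0.0,6],[0.4,-3.4,1.5,0.18,0.0,0.0,6],[0.4,-3.1,2.2,0.17,0.0,0.0,6],[0.4,-2.7,2.6,0.18,0.01,0.0,6],[0.4,-2.1,3.1,0.18,0.0,0.0,6],[0.3,-1.6,3.4,0.17,0.0,0.0,6],[0.4,-0.9,3.7,0.18,0.0,0.0,6],[0,0,0,0,0,0,6],[0,0,0,0,0,0,6]] 

end [ 0.4353 -0.3966  0.1698] [ 0.508   0.4893 -0.5114  0.4909]
```

Call:
arm_command --pt "0.4 -3.8 -0.4 0.18 0 0 6" --pt "0.4 -3.7 0.3 0.17 0.01 0 6" --pt "0.4 -3.7 1.0 0.18 0 0 6" --pt "0.4 -3.4 1.5 0.18 0 0 6" --pt "0.4 -3.1 2.2 0.17 0 0 6" --pt "0.4 -2.7 2.6 0.18 0.01 0 6" --pt "0.4 -2.1 3.1 0.18 0 0 6" --pt "0.3 -1.6 3.4 0.17 0 0 6" --pt "0.4 -0.9 3.7 0.18 0 0 6" --pt "0 0 0 0 0 0 6" --pt "0 0 0 0 0 0 6"

```text
time: 18.5
position: [0.4167, -0.4281, 0.1664]
tool_rot: [-0.525, -0.469, 0.53, -0.473]
ft_force: [0.4, -0.4, 0.6]
grip_width: 0.0597
```

Run:
```python
from h import *
D=down(-1.611)
plan([([.435,-.3965,.12],D,6,.03,1),([.435,-.3965,.052],D,6,.03,1)])
o=robot.get_obs();print(o["position"],o["q"],R.from_quat(o["tool_rot"]).as_matrix()[:,2])
```

```text
[[2.3,0.7,-1.7,-0.04,0.0,0.0,6],[2.3,0.8,-1.7,-0.03,0.01,0.0,6],[0,0,0,0,0,0,6],[2.3,0.0,0.0,0.0,0.0,0.0,6],[2.2,0.0,0.0,0.0,0.0,0.0,6],[2.3,0.0,0.1,0.0,0.0,0.0,6],[0,0,0,0,0,0,6]] 

end [ 0.4346 -0.397   0.052 ] [-0.5106 -0.4896  0.5106 -0.4887]
[ 0.4167 -0.4281  0.1664] [-0.9822  0.5254  1.5411 -0.0072  1.0683  0.705 ] [-0.1127 -0.9936  0.0092]
```

Call:
arm_command --pt "2.3 0.7 -1.7 -0.04 0 0 6" --pt "2.3 0.8 -1.7 -0.03 0.01 0 6" --pt "0 0 0 0 0 0 6" --pt "0 0 0 0 0 0 6"

```text
time: 19.0
position: [0.4344, -0.3954, 0.1204]
tool_rot: [-0.509, -0.49, 0.51, -0.49]
ft_force: [-1.2, -0.1, 0.0]
grip_width: 0.0604
```

Run:
```python
from h import *
D=down(-1.611)
plan([([.435,-.3965,.09],D,6,.03,1),([.435,-.3965,.052],D,6,.03,1)])
o=robot.get_obs();print(o["position"],o["q"],R.from_quat(o["tool_rot"]).as_matrix()[:,2])
```

```text
[[1.5,0.0,0.1,0.0,0.0,0.0,6],[1.5,0.1,0.0,0.0,0.0,0.0,6],[0,0,0,0,0,0,6],[1.9,0.0,0.0,0.0,0.0,0.0,6],[1.9,0.0,0.0,0.0,0.0,0.0,6],[0,0,0,0,0,0,6]] 

end [ 0.4353 -0.3965  0.0524] [-0.5094 -0.4902  0.5099 -0.4902]
[ 0.4344 -0.3954  0.1204] [-0.9282  0.5759  1.6019 -0.0009  0.9638  0.6819] [-0.0388 -0.9992  0.0005]
```

Call:
arm_command --pt "1.5 0 0.1 0 0 0 6" --pt "1.5 0.1 0 0 0 0 6" --pt "1.9 0 0 0 0 0 6" --pt "1.9 0 0 0 0 0 6" --pt "0 0 0 0 0 0 6"

```text
time: 19.62
position: [0.4353, -0.3992, 0.0497]
tool_rot: [-0.509, -0.488, 0.511, -0.491]
ft_force: [-0.3, 0.5, -0.2]
grip_width: 0.0598
```

Call:
arm_command --pt "0 0 0 0 0 0 1" --pt "0 0 0 0 0 0 1" --pt "0 0 0 0 0 0 1" --pt "0 0 0 0 0 0 1" --pt "0 0 0 0 0 0 1" --pt "0 0 0 0 0 0 1" --pt "0 0 0 0 0 0 1" --pt "0 0 0 0 0 0 1" --grip_force 60

```text
time: 20.62
position: [0.4362, -0.4006, 0.0516]
tool_rot: [-0.509, -0.487, 0.511, -0.492]
ft_force: [0.1, -0.8, -0.2]
grip_width: 0.0196
```

Run:
```python
from h import *
o=robot.get_obs();print(o["position"],o["grip_width"],R.from_quat(o["tool_rot"]).as_matrix()); np.save("grasp.npy",np.r_[o["position"],o["tool_rot"]])
im,d,ci=shot("top");P=cloud(d,ci)
m=(d>0)&(P[...,0]>.53)&(P[...,0]<.66)&(P[...,1]>-.47)&(P[...,1]<-.34)&(P[...,2]>.0)
C=[]
import sys
cv2.imwrite("pics/top4.png",cv2.resize(im[220:330,420:510],None,fx=6,fy=6,interpolation=cv2.INTER_CUBIC))
```

```text
[ 0.4362 -0.4006  0.0516] 0.019581121968368913 [[ 0.0035  0.9992 -0.0409]
 [-0.0068 -0.0408 -0.9991]
 [-1.      0.0038  0.0067]]
```

View pics/top4.png

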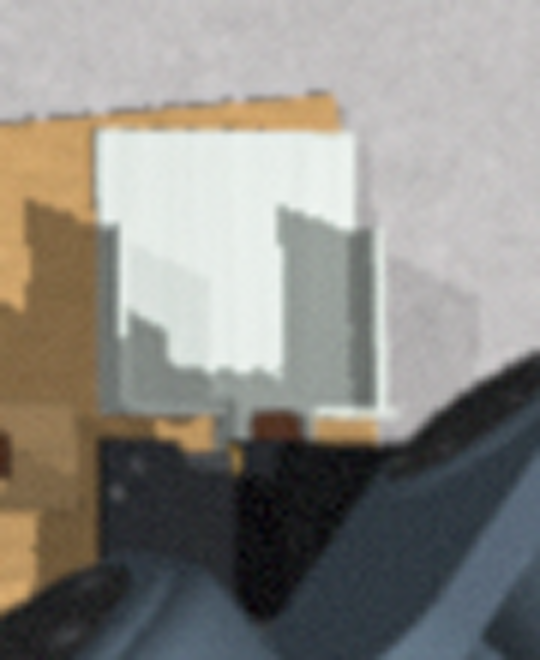

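Lip corners at crop (97,130) and (355,131). I use these to work out where the scoop sits in the grip.

```bash
cat >> h.py <<'E'
def ray(ci,u,v,z):
    K=np.array(ci["mtx"]); c=rotm(ci)@np.array([(u-K[0,2])/K[0,0],(v-K[1,2])/K[1,1],1]); p=np.array(ci["position"]); return p+c*(z-p[2])/c[2]
E
python3 - <<'E'
from h import *
ci=optics.camera_info("top")
L=ray(ci,420+97/6-.4,220+130/6-.4,.0085);Rr=ray(ci,420+355/6-.4,220+131/6-.4,.0085); w=L-Rr
print(L,Rr,np.linalg.norm(w),"yaw",np.arctan2(-w[0],w[1]),"lip",(L+Rr)/2)
# back wall top corners
for z,(u,v) in [(.056,(95,413)),(.056,(395,412))]: print(ray(ci,420+u/6-.4,220+v/6-.4,z))
E
```

```text
[ 0.5979 -0.3523  0.0085] [ 0.5957 -0.4572  0.0085] 0.1049401395675141 yaw -0.021203328221654934 lip [ 0.5968 -0.4048  0.0085]
[ 0.4837 -0.3349  0.056 ]
[ 0.482  -0.4514  0.056 ]
```

```bash
cat >> h.py <<'E'
LIP=np.array([.0456,.1606,-.001])
def sc(X,Y,z,phi,base=None,yaw=None):
    """tool pose for scoop lip at trough coords X,Y (or world base), nose-down phi"""
    T=down(TH if yaw is None else yaw,-phi)
    w=(TR+X*ex+Y*ey if base is None else np.array([X,Y,0.]))+[0,0,z]
    return w-T.apply(LIP),T
def where():
    o=robot.get_obs();T=R.from_quat(o["tool_rot"]);p=o["position"]+T.apply(LIP);r=p-TR;M=T.as_matrix()
    print("t",o["time"],"lip X,Y,z mm",np.round(1000*np.array([r@ex,r@ey,p[2]]),1),"phi",-np.arcsin(M[2,1]),"roll",M[2,2],"yawerr",np.arctan2(M[1,2],M[0,2])-TH,"grip",o["grip_width"],"F",o["ft_force"],"q",o["q"])
E
python3 - <<'E'
from h import *
o=robot.get_obs();p=o["position"]
D=down(-1.611); a,T=sc(0,-.118,.13,.87); print(a)
m=(down(-1.2)); 
p,r=plan([(p+[0,0,.12],D,1,.04),(p+[.02,.08,.19],down(-1.0),1,.04)])
plan([(a+[0,-.02,.05],down(TH,-.4),1,.045,1),(a,T,1,.04,1)],p,r)
E
```

```text
[ 0.4981 -0.1763  0.2822]
[[-4.0,0.0,0.0,0.0,0.0,0.0,1],[-4.0,0.0,0.1,0.0,0.0,0.0,1],[-4.0,0.0,0.0,0.0,0.01,0.0,1],[-1.7,0.4,-2.0,-0.15,0.0,0.0,1],[-1.8,0.8,-2.0,-0.16,0.0,0.0,1],[-1.7,1.0,-1.8,-0.15,0.0,0.0,1],[-1.8,1.3,-1.6,-0.15,0.0,-0.01,1]] 

end [ 0.4562 -0.3204  0.2419] [-0.3382 -0.6215  0.3408 -0.619 ]
[[-1.3,1.5,-1.2,-0.15,-0.03,-0.05,1],[-1.4,1.5,-0.9,-0.15,-0.03,-0.05,1],[-1.5,1.6,-0.6,-0.15,-0.03,-0.05,1],[-1.6,1.6,-0.4,-0.15,-0.03,-0.06,1],[-1.7,1.5,0.0,-0.15,-0.03,-0.05,1],[-1.8,1.4,0.2,-0.15,-0.03,-0.05,1],[-1.8,1.3,0.4,-0.14,-0.04,-0.05,1],[0,0,0,0,0,0,1],[1.3,1.3,0.0,0.0,0.0,-0.16,1],[1.1,1.4,0.1,0.0,0.0,-0.15,1],[0.8,1.6,0.0,-0.01,0.0,-0.16,1],[0,0,0,0,0,0,1]] 

end [ 0.498 -0.176  0.282] [ 0.3185 -0.6317  0.2773 -0.6501]
```

Call:
arm_command --pt "-4 0 0 0 0 0 1" --pt "-4 0 0.1 0 0 0 1" --pt "-4 0 0 0 0.01 0 1" --pt "-1.7 0.4 -2.0 -0.15 0 0 1" --pt "-1.8 0.8 -2.0 -0.16 0 0 1" --pt "-1.7 1.0 -1.8 -0.15 0 0 1" --pt "-1.8 1.3 -1.6 -0.15 0 -0.01 1" --pt "0 0 0 0 0 0 1"

```text
time: 21.68
position: [0.4533, -0.3164, 0.2444]
tool_rot: [0.333, 0.628, -0.334, 0.619]
ft_force: [0.7, -0.7, -1.9]
grip_width: 0.0192
```

Run:
```python
from h import *
where()
a,T=sc(0,-.118,.13,.87)
plan([(a+[0,-.02,.05],down(TH,-.4),1,.045,1),(a,T,1,.04,1)])
```

```text
t 21.675 lip X,Y,z mm [  85.5 -241.8  197.6] phi 0.007614438222367756 roll -0.011614366287018507 yawerr -1.042442748868944 grip 0.019208423252072754 F [ 0.6825 -0.7388 -1.8734] q [-0.8082  0.3835  1.5487 -0.0058  1.2221  0.1765]
[[-1.3,1.5,-1.1,-0.15,-0.03,-0.05,1],[-1.3,1.5,-0.8,-0.14,-0.03,-0.05,1],[-1.5,1.6,-0.6,-0.15,-0.03,-0.06,1],[-1.5,1.6,-0.2,-0.15,-0.04,-0.05,1],[-1.7,1.5,0.0,-0.14,-0.03,-0.05,1],[-1.7,1.3,0.2,-0.15,-0.03,-0.05,1],[-1.8,1.3,0.6,-0.14,-0.03,-0.05,1],[0,0,0,0,0,0,1],[1.3,1.3,0.0,0.0,0.0,-0.16,1],[1.1,1.4,0.0,0.0,0.0,-0.16,1],[0.8,1.6,0.1,0.0,0.0,-0.15,1],[0,0,0,0,0,0,1]] 

end [ 0.4985 -0.1761  0.2823] [-0.3144  0.6334 -0.2793  0.6496]
```

Call:
arm_command --pt "-1.3 1.5 -1.1 -0.15 -0.03 -0.05 1" --pt "-1.3 1.5 -0.8 -0.14 -0.03 -0.05 1" --pt "-1.5 1.6 -0.6 -0.15 -0.03 -0.06 1" --pt "-1.5 1.6 -0.2 -0.15 -0.04 -0.05 1" --pt "-1.7 1.5 0 -0.14 -0.03 -0.05 1" --pt "-1.7 1.3 0.2 -0.15 -0.03 -0.05 1" --pt "-1.8 1.3 0.6 -0.14 -0.03 -0.05 1" --pt "0 0 0 0 0 0 1"

```text
time: 22.68
position: [0.4957, -0.1963, 0.3249]
tool_rot: [-0.165, 0.693, -0.117, 0.692]
ft_force: [-0.1, -0.0, -2.2]
grip_width: 0.0193
```

Run:
```python
from h import *
where()
a,T=sc(0,-.118,.13,.87)
plan([(a,T,1,.04,2)])
```

```text
t 22.675 lip X,Y,z mm [ -6.  -76.6 220.2] phi 0.4015658807447179 roll -0.014884282937459081 yawerr 0.0068227482079704915 grip 0.019323794620897318 F [-0.1112 -0.0208 -2.207 ] q [-0.3617  0.2374  1.6113 -0.4045  1.1629 -0.2933]
[[1.1,1.2,0.1,0.0,0.0,-0.16,1],[0.8,1.3,0.2,0.01,0.0,-0.15,1],[0.7,1.4,0.1,0.01,-0.01,-0.16,1],[0,0,0,0,0,0,1],[0,0,0,0,0,0,1]] 

end [ 0.4979 -0.1766  0.2819] [-0.3164  0.6303 -0.2804  0.6511]
```

Call:
arm_command --pt "1.1 1.2 0.1 0 0 -0.16 1" --pt "0.8 1.3 0.2 0.01 0 -0.15 1" --pt "0.7 1.4 0.1 0.01 -0.01 -0.16 1" --pt "0 0 0 0 0 0 1" --pt "0 0 0 0 0 0 1"

```text
time: 23.3
position: [0.4993, -0.1828, 0.2781]
tool_rot: [-0.312, 0.629, -0.289, 0.65]
ft_force: [0.3, -0.4, -2.2]
grip_width: 0.019
```

Run:
```python
from h import *
where()
plan([(*sc(0,-.118,.06,.87),1,.03,2)])
im,d,ci=shot("top");P=cloud(d,ci)
rel=P-TR; X=rel@ex;Y=rel@ey
m=((P[...,2]>.018)&(P[...,2]<.06)&(d>0)&(abs(X)<.054)&(Y>-.15)&(Y<.15)).astype(np.uint8)
k,L,s,_=cv2.connectedComponentsWithStats(m)
for i in range(1,k):
    if s[i,4]>25: print(s[i,4],X[L==i].mean(),Y[L==i].mean(),P[L==i][:,2].max())
cv2.imwrite("pics/top5.png",cv2.resize(im[220:340,190:390],None,fx=4,fy=4,interpolation=cv2.INTER_CUBIC))
```

```text
t 23.3 lip X,Y,z mm [   3.9 -126.   125.3] phi 0.8788062576011104 roll 0.012373488652429987 yawerr -0.01741642930859326 grip 0.019020229365809705 F [ 0.3392 -0.3613 -2.2134] q [-0.0832  0.4068  1.8051 -1.0389  1.0871  0.474 ]
[[1.2,1.8,-0.1,-0.01,0.0,0.0,1],[1.3,1.9,0.0,0.0,0.0,0.01,1],[1.2,1.8,0.0,-0.01,-0.01,0.0,1],[0,0,0,0,0,0,1],[0,0,0,0,0,0,1]] 

end [ 0.4984 -0.176   0.2121] [-0.3171  0.6306 -0.2779  0.6516]
```

View pics/top5.png

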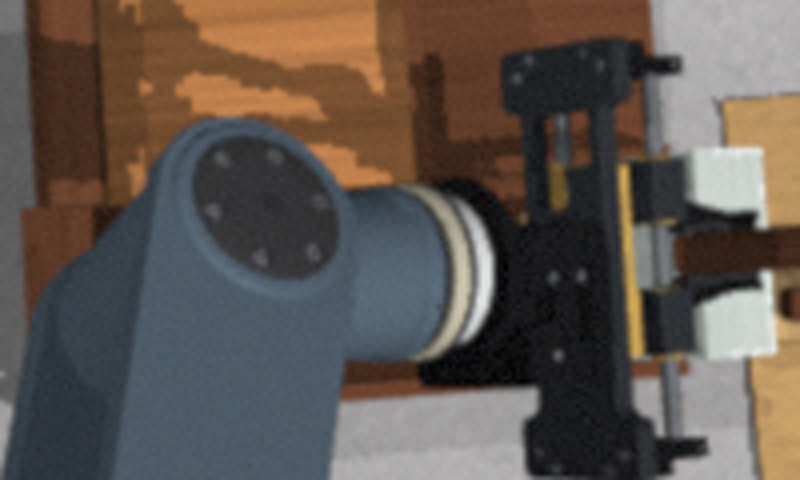

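The top view is blocked by the arm (only the gripper near (590,250) shows), so I'll use the side camera at the critical point. Lowering now.

Call:
arm_command --pt "1.2 1.8 -0.1 -0.01 0 0 1" --pt "1.3 1.9 0 0 0 0.01 1" --pt "1.2 1.8 0 -0.01 -0.01 0 1" --pt "0 0 0 0 0 0 1"

```text
time: 23.85
position: [0.5023, -0.1821, 0.2173]
tool_rot: [-0.31, 0.627, -0.284, 0.656]
ft_force: [-0.3, 0.5, -1.3]
grip_width: 0.019
```

Run:
```python
from h import *
where()
p,r=plan([(*sc(0,-.116,.012,.87),1,.016,1)])
im,d,ci=shot("side");P=cloud(d,ci)
cv2.imwrite("pics/side3.png",cv2.resize(im[130:370,190:470],None,fx=2.5,fy=2.5,interpolation=cv2.INTER_CUBIC))
```

```text
t 23.85 lip X,Y,z mm [   7.8 -123.6   65.4] phi 0.866576048543705 roll 0.02147526027557739 yawerr -0.009237715675792242 grip 0.019031200113148666 F [-0.2969  0.4791 -1.2605] q [-0.0876  0.5022  1.86   -1.1138  0.9959  0.6248]
[[0.7,1.1,-0.1,-0.01,0.0,0.0,1],[0.7,1.2,-0.1,0.0,0.0,0.0,1],[0.7,1.1,-0.2,-0.01,0.01,0.0,1],[0.7,1.2,-0.1,0.0,0.0,0.0,1],[0,0,0,0,0,0,1]] 

end [ 0.4975 -0.1739  0.1641] [-0.3148  0.6333 -0.279   0.6497]
```

View pics/side3.png

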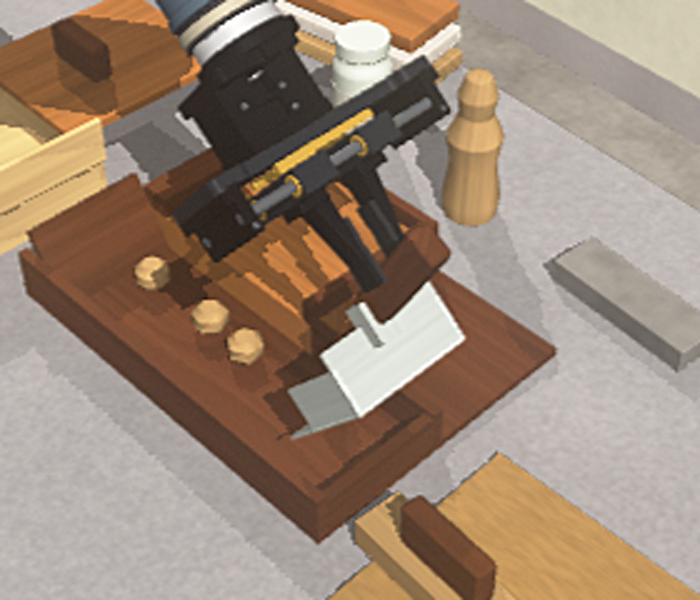

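Side view: scoop hangs nose-down over the trough's -y end with its lip corner at (290,437). Three offcuts show at (152,272), (211,316) and (245,345); the fourth is behind the scoop. I correct X before going below the walls.

Call:
arm_command --pt "0.1 0.4 -0.8 -0.02 0.01 0 1" --pt "0 0 0 0 0 0 1"

```text
time: 24.15
position: [0.496, -0.1821, 0.2171]
tool_rot: [-0.314, 0.631, -0.281, 0.651]
ft_force: [-0.2, 1.0, -2.2]
grip_width: 0.0191
```

Run:
```python
from h import *
where()
p,r=plan([(*sc(0,-.116,.012,.87),1,.016,1)])
```

```text
t 24.15 lip X,Y,z mm [  -1.1 -123.5   65.1] phi 0.86900739797447 roll 0.006037233158365907 yawerr -0.005596197733992926 grip 0.019095491660386234 F [-0.1854  1.0395 -2.1518] q [-0.0871  0.4996  1.8699 -1.1148  1.0001  0.6171]
[[0.7,1.1,0.1,0.0,0.0,0.0,1],[0.7,1.2,0.0,0.0,0.0,0.0,1],[0.7,1.1,0.1,-0.01,0.0,0.0,1],[0.7,1.1,0.0,0.0,0.0,0.0,1],[0,0,0,0,0,0,1]] 

end [ 0.4978 -0.1743  0.1647] [-0.3172  0.6326 -0.2779  0.6496]
```

Call:
arm_command --pt "0.7 1.1 0 0 0 0 1" --pt "0.7 1.2 0 0 0 0 1" --pt "0.7 1.1 0 -0.01 0 0 1" --pt "0 0 0 0 0 0 1"

```text
time: 24.65
position: [0.4969, -0.1754, 0.1759]
tool_rot: [-0.317, 0.632, -0.278, 0.651]
ft_force: [0.1, -0.3, -1.3]
grip_width: 0.0191
```

Run:
```python
from h import *
where()
p,r=plan([(*sc(0,-.116,.009,.87),1,.016,1)])
plan([(*sc(0,-.03,.009,.15),1,.016,1)],p,r)
```

```text
t 24.65 lip X,Y,z mm [  -1.2 -116.9   23.8] phi 0.8684800337278862 roll 0.0006315511585128775 yawerr 0.0022521573246031545 grip 0.019097970182555227 F [ 0.0941 -0.3241 -1.308 ] q [-0.0735  0.5771  1.8953 -1.171   0.9632  0.7257]
[[0.9,1.2,0.1,0.0,0.0,0.0,1],[0,0,0,0,0,0,1]] 

end [ 0.4979 -0.1745  0.1609] [-0.3171  0.6318 -0.2776  0.6506]
[[0.9,1.1,0.0,0.0,0.0,0.12,1],[0.9,1.0,0.0,0.0,0.0,0.12,1],[1.1,0.8,0.0,0.0,0.0,0.12,1],[1.2,0.7,0.0,0.0,0.0,0.12,1],[1.3,0.6,0.0,0.0,0.0,0.12,1],[1.3,0.4,0.0,0.0,0.0,0.12,1],[0,0,0,0,0,0,1]] 

end [ 0.4977 -0.1717  0.0779] [-0.0742  0.703  -0.0306  0.7067]
```

Call:
arm_command --pt "0.9 1.2 0.1 0 0 0 1" --pt "0 0 0 0 0 0 1"

```text
time: 24.9
position: [0.4986, -0.1749, 0.1616]
tool_rot: [-0.318, 0.631, -0.278, 0.651]
ft_force: [-1.0, -0.1, -0.2]
grip_width: 0.0191
```

```bash
cat >> h.py <<'E'
def sweep(pts,n,z=.008,pause=1):
    """pts: (Y,phi) lip waypoints; n rows evenly"""
    o=robot.get_obs();T=R.from_quat(o["tool_rot"]);r=o["position"]+T.apply(LIP)-TR
    pts=[(r@ey,-np.arcsin(T.as_matrix()[2,1]))]+pts
    s=np.linspace(0,len(pts)-1,n+1)[1:]; k=np.arange(len(pts)); a=np.array(pts)
    w=[(*sc(0,np.interp(t,k,a[:,0]),z,np.interp(t,k,a[:,1])),1,.03) for t in s]
    w[-1]=(*w[-1],pause); plan(w)
E
python3 - <<'E'
from h import *
where()
sweep([(-.06,.55),(-.03,.4)],6)
E
```

```text
t 24.9 lip X,Y,z mm [   0.7 -116.8    9.4] phi 0.8706869878301235 roll 0.001374671292429741 yawerr 0.00278398576533892 grip 0.019058539765492474 F [-0.9936 -0.1352 -0.2476] q [-0.0712  0.6071  1.8996 -1.1945  0.9524  0.7669]
[[0.4,0.9,-0.1,0.0,0.0,0.11,1],[0.4,1.0,0.0,0.0,0.0,0.1,1],[0.6,1.1,0.0,0.0,0.0,0.11,1],[0.3,0.7,0.0,0.0,0.0,0.05,1],[0.3,0.6,0.0,0.0,0.0,0.05,1],[0.4,0.7,0.0,0.0,0.0,0.05,1],[0,0,0,0,0,0,1]] 

end [ 0.4961 -0.15    0.1124] [-0.1622  0.6878 -0.1191  0.6975]
```

Call:
arm_command --pt "0.4 0.9 -0.1 0 0 0.11 1" --pt "0.4 1.0 0 0 0 0.1 1" --pt "0.6 1.1 0 0 0 0.11 1" --pt "0.3 0.7 0 0 0 0.05 1" --pt "0.3 0.6 0 0 0 0.05 1" --pt "0.4 0.7 0 0 0 0.05 1" --pt "0 0 0 0 0 0 1"

```text
time: 25.78
position: [0.5002, -0.169, 0.1363]
tool_rot: [-0.177, 0.684, -0.134, 0.695]
ft_force: [0.4, -0.3, -1.9]
grip_width: 0.0195
```

Run:
```python
from h import *
where()
sweep([(0.0,.2),(.02,.1)],6)
```

```text
t 25.775 lip X,Y,z mm [  2.4 -54.   26.3] phi 0.4424256456172048 roll 0.0020956934080147427 yawerr 0.0031693301299596244 grip 0.019460333968709487 F [ 0.3597 -0.3243 -1.8713] q [-0.2849  0.4975  1.8532 -0.6409  0.737   0.1233]
[[1.1,1.0,-0.1,0.0,0.0,0.04,1],[1.1,1.0,-0.2,0.0,0.0,0.04,1],[0.7,1.4,0.0,0.0,0.0,0.08,1],[0.8,1.4,0.0,0.0,0.0,0.08,1],[0.4,0.5,0.0,0.0,0.0,0.04,1],[0.5,0.5,0.0,0.0,0.0,0.03,1],[0.4,0.6,0.0,0.0,0.0,0.03,1],[0,0,0,0,0,0,1]] 

end [ 0.4946 -0.1246  0.0695] [-0.0583  0.704  -0.014   0.7077]
```

Run:
```python
from h import *
im,d,ci=shot("side");P=cloud(d,ci)
cv2.imwrite("pics/side4.png",cv2.resize(im[180:360,220:420],None,fx=3.5,fy=3.3,interpolation=cv2.INTER_CUBIC))
rel=P-TR; X=rel@ex;Y=rel@ey
m=((P[...,2]>.014)&(P[...,2]<.06)&(d>0)&(abs(X)<.05)&(Y>-.05)&(Y<.15)).astype(np.uint8)
k,L,s,_=cv2.connectedComponentsWithStats(m)
for i in range(1,k):
    if s[i,4]>25: print(s[i,4],X[L==i].mean(),Y[L==i].mean(),P[L==i][:,2].max())
```

```text
141 0.015496340350169793 0.12734950303493087 0.03592587063457042
151 0.016138088701241855 0.05071307699601523 0.03635884590003957
157 0.01547204499336153 0.0029137380052029686 0.036613229054908825
102 0.008919205410582613 -0.04206578074326996 0.04163329552873429
```

View pics/side4.png

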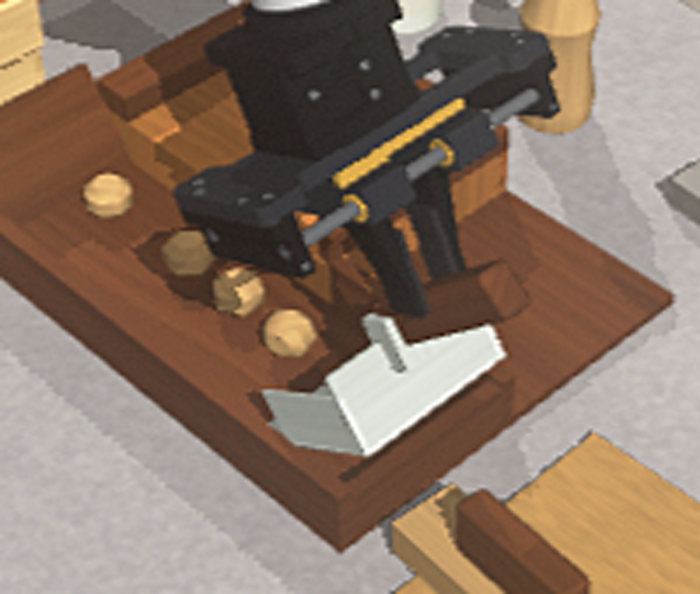

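The fourth offcut was pushed ahead of the lip and sits at (290,332); the other three are at (237,290), (187,252) and (108,195). The lip rode up, so I put it back on the floor and continue.

Run:
```python
from h import *
plan([(*sc(0,-.064,.009,.45),1,.012,1)])
```

```text
[[0.9,-0.1,-0.1,0.0,0.0,0.0,1],[1.0,0.0,-0.2,0.0,0.0,-0.01,1],[0,0,0,0,0,0,1]] 

end [ 0.4978 -0.178   0.1195] [-0.1803  0.683  -0.1369  0.6944]
```

Call:
arm_command --pt "0.9 -0.1 -0.1 0 0 0 1" --pt "1.0 0 -0.2 0 0 -0.01 1" --pt "0 0 0 0 0 0 1"

```text
time: 26.2
position: [0.5033, -0.1841, 0.126]
tool_rot: [-0.188, 0.678, -0.141, 0.696]
ft_force: [0.0, 1.8, 1.8]
grip_width: 0.019
```

Run:
```python
from h import *
where()
sweep([(-.028,.42)],4)
```

```text
t 26.2 lip X,Y,z mm [  4.4 -72.3  12.6] phi 0.46960815414197665 roll 0.00891256377031957 yawerr 0.010775493854094209 grip 0.019030285978615058 F [0.0408 1.7621 1.7624] q [-0.2999  0.5228  1.8643 -0.7115  0.6967  0.1742]
[[0.1,1.1,-0.5,0.01,0.01,0.01,1],[-0.3,1.0,0.0,0.0,0.0,0.01,1],[-0.3,0.9,0.0,0.0,0.0,0.02,1],[-0.2,1.0,0.0,0.0,0.0,0.01,1],[0,0,0,0,0,0,1]] 

end [ 0.496  -0.1455  0.1148] [-0.1665  0.6856 -0.1277  0.6971]
```

Call:
arm_command --pt "0 0.2 -0.5 0.01 0.01 0 1" --pt "0.3 0.5 0 0 0 0 1" --pt "0 0 0 0 0 0 1"

```text
time: 26.58
position: [0.5025, -0.1844, 0.126]
tool_rot: [-0.189, 0.677, -0.149, 0.695]
ft_force: [-0.8, 1.9, 0.7]
grip_width: 0.0194
```

Run:
```python
from h import *
where()
sweep([(-.02,.42)],4)
```

```text
t 26.575 lip X,Y,z mm [  5.  -74.1  11. ] phi 0.4835270048843268 roll 0.010616450248297438 yawerr 0.0014127871346890641 grip 0.01937259282924286 F [-0.8074  1.8861  0.6936] q [-0.2922  0.5262  1.8666 -0.7357  0.7012  0.2111]
[[-0.1,1.3,-0.4,0.0,0.01,0.02,1],[-0.4,1.1,0.0,0.0,0.0,0.01,1],[-0.3,1.2,0.0,0.0,0.0,0.02,1],[-0.3,1.1,0.0,0.0,0.0,0.01,1],[0,0,0,0,0,0,1]] 

end [ 0.4959 -0.1378  0.115 ] [-0.168   0.6862 -0.1291  0.6958]
```

Call:
arm_command --pt "-0.6 0 -0.6 0 0.01 0.03 1" --pt "0 0 0 0 0 0 1"

```text
time: 26.82
position: [0.4954, -0.1807, 0.1303]
tool_rot: [-0.178, 0.684, -0.139, 0.693]
ft_force: [0.1, 0.2, -2.0]
grip_width: 0.019
```

Run:
```python
from h import *
where()
plan([(*sc(-.001,-.07,.009,.45),1,.012,1)])
```

```text
t 26.825 lip X,Y,z mm [ -2.5 -66.4  19.2] phi 0.4515942826050015 roll 0.000272932190255315 yawerr -0.002979944625544538 grip 0.01901805806541339 F [ 0.1048  0.2255 -2.024 ] q [-0.3049  0.5075  1.8661 -0.6711  0.7158  0.1419]
[[1.1,0.1,0.2,0.0,0.0,0.0,1],[0,0,0,0,0,0,1]] 

end [ 0.4976 -0.1845  0.12  ] [-0.1778  0.6843 -0.1387  0.6935]
```

Call:
arm_command --pt "0.8 0.3 0.1 0 0 0 1" --pt "0 0 0 0 0 0 1"

```text
time: 27.08
position: [0.4976, -0.1834, 0.1228]
tool_rot: [-0.181, 0.683, -0.14, 0.693]
ft_force: [-1.4, 0.3, 1.6]
grip_width: 0.0192
```

Run:
```python
from h import *
where()
sweep([(-.02,.42)],4)
```

```text
t 27.075 lip X,Y,z mm [ -0.8 -69.9  10.9] phi 0.45776934814156467 roll 0.00045436009564658875 yawerr -0.0005572791684829853 grip 0.019248146864009913 F [-1.3563  0.3084  1.6212] q [-0.3058  0.5244  1.8681 -0.6949  0.7004  0.1648]
[[-0.1,1.2,0.1,0.0,0.0,0.01,1],[-0.4,1.1,0.0,0.0,0.0,0.01,1],[-0.4,1.1,0.0,0.0,0.0,0.01,1],[-0.4,1.1,0.0,0.0,0.0,0.01,1],[0,0,0,0,0,0,1]] 

end [ 0.4959 -0.1373  0.1152] [-0.167   0.6869 -0.1261  0.6959]
```

Call:
arm_command --pt "-0.3 1.2 0 0 0 0 1" --pt "-0.4 1.1 0 0 0 0 1" --pt "-0.4 1.1 0 0 0 0.01 1" --pt "-0.4 1.1 0 0 0 0.01 1" --pt "0 0 0 0 0 0 1"

```text
time: 27.7
position: [0.5027, -0.149, 0.1265]
tool_rot: [-0.188, 0.68, -0.142, 0.695]
ft_force: [-0.3, 1.1, -0.8]
grip_width: 0.0187
```

Run:
```python
from h import *
where()
sweep([(.02,.25)],5,.0105)
```

```text
t 27.7 lip X,Y,z mm [  5.7 -37.3  12.9] phi 0.4710291515878263 roll 0.005494658076743819 yawerr 0.009128164989621435 grip 0.018660551284200494 F [-0.334   1.1446 -0.8384] q [-0.2276  0.5216  1.8658 -0.7033  0.7326  0.2325]
[[0.4,0.9,-0.6,0.01,0.01,0.04,1],[0.2,0.9,0.0,0.0,0.0,0.05,1],[0.3,0.9,0.0,0.0,0.0,0.04,1],[0.4,0.9,0.0,0.0,0.0,0.05,1],[0.3,0.9,0.0,0.0,0.0,0.04,1],[0,0,0,0,0,0,1]] 

end [ 0.4947 -0.1137  0.0948] [-0.1079  0.6985 -0.069   0.704 ]
```

Call:
arm_command --pt "0.2 0.3 -0.7 0 0 0.02 1" --pt "0.4 0.9 -0.1 0 0 0.05 1" --pt "0.4 0.9 -0.1 0 0 0.05 1" --pt "0.4 0.9 -0.1 0 0 0.05 1" --pt "0.4 0.9 -0.1 0 0 0.05 1" --pt "0 0 0 0 0 0 1"

```text
time: 28.45
position: [0.4957, -0.1261, 0.0974]
tool_rot: [-0.116, 0.692, -0.065, 0.71]
ft_force: [0.6, -0.7, 1.2]
grip_width: 0.0193
```

Run:
```python
from h import *
where()
sweep([(.04,.12)],5,.0105)
```

```text
t 28.45 lip X,Y,z mm [-0.3  7.3 12.6] phi 0.25605415568122153 roll 0.015205232089869403 yawerr 0.015033879349771448 grip 0.01928446578601821 F [ 0.6239 -0.7398  1.2384] q [-0.319   0.5248  1.8789 -0.3817  0.6596 -0.0978]
[[0.5,0.6,-0.1,0.01,0.02,0.03,1],[0.3,0.5,0.0,0.0,0.0,0.02,1],[0.3,0.5,0.0,0.0,0.0,0.03,1],[0.3,0.5,0.0,0.0,0.0,0.03,1],[0.3,0.6,0.0,0.0,0.0,0.03,1],[0,0,0,0,0,0,1]] 

end [ 0.4933 -0.1033  0.0754] [-0.0623  0.705  -0.0197  0.7062]
```

Call:
arm_command --pt "0.4 0.6 -0.1 0.01 0.02 0.03 1" --pt "0.3 0.7 -0.1 0 0 0.03 1" --pt "0.3 0.7 -0.1 0 0 0.03 1" --pt "0.3 0.7 -0.1 0 0 0.03 1" --pt "0.3 0.7 -0.1 0 0 0.03 1" --pt "0 0 0 0 0 0 1"

```text
time: 29.2
position: [0.4924, -0.0997, 0.0758]
tool_rot: [-0.061, 0.702, -0.019, 0.709]
ft_force: [0.4, 0.7, 1.9]
grip_width: 0.0187
```

Run:
```python
from h import *
where()
sweep([(.07,.06)],4,.0105)
im,d,ci=shot("side");P=cloud(d,ci)
cv2.imwrite("pics/side5.png",cv2.resize(im[150:350,190:400],None,fx=3.3,fy=3,interpolation=cv2.INTER_CUBIC))
```

```text
t 29.2 lip X,Y,z mm [-0.7 44.5 12.5] phi 0.11264577705105241 roll 0.006012058976736956 yawerr 0.00041946750008844264 grip 0.01873893558909016 F [0.4074 0.6598 1.9028] q [-0.3553  0.5538  1.8736 -0.1626  0.6695 -0.2897]
[[0.3,0.6,0.1,0.0,0.01,0.01,1],[0.2,0.6,0.0,0.0,0.0,0.02,1],[0.1,0.5,0.0,0.0,0.0,0.01,1],[0.2,0.6,0.0,0.0,0.0,0.01,1],[0,0,0,0,0,0,1]] 

end [ 0.4921 -0.0775  0.0657] [-0.0431  0.7072 -0.0013  0.7057]
```

View pics/side5.png

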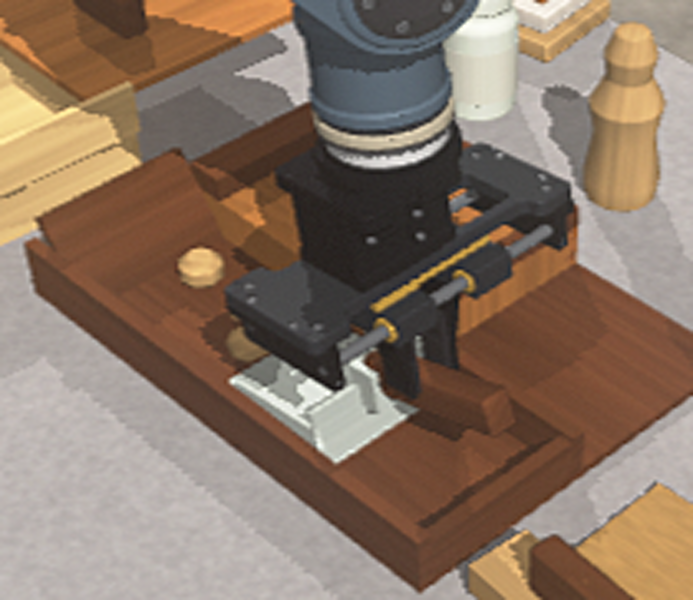

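Scoop is nearly flat in the trough with its lip near (240,380). Offcuts ahead of it at (245,345) and (200,265), with others hidden by the gripper. I keep pushing to the sloped end.

Call:
arm_command --pt "0.2 0.7 -0.1 0 0.01 0.01 1" --pt "0.2 0.8 -0.1 0 0 0.02 1" --pt "0.2 0.8 -0.1 0 0 0.01 1" --pt "0.2 0.8 -0.1 0 0 0.01 1" --pt "0.1 0.8 -0.1 0 0 0 1" --pt "0 0 0 0 0 0 1"

```text
time: 30.0
position: [0.4865, -0.0601, 0.0634]
tool_rot: [-0.043, 0.706, -0.001, 0.707]
ft_force: [1.5, -1.6, 4.2]
grip_width: 0.0191
```

Run:
```python
from h import *
where()
sweep([(.125,.06)],5,.0105)
```

```text
t 30.0 lip X,Y,z mm [-4.7 87.4  7.8] phi 0.06271818544275964 roll -0.0006417937271304686 yawerr 0.00048392671929049086 grip 0.019131969798501614 F [ 1.4561 -1.6035  4.2496] q [-0.311   0.57    1.8932 -0.096   0.6584 -0.2958]
[[-0.3,0.7,0.5,0.0,0.0,0.0,1],[0.0,0.8,0.0,0.0,0.0,0.0,1],[-0.1,0.7,0.0,0.0,0.0,0.0,1],[0.0,0.8,0.0,0.0,0.0,0.0,1],[-0.1,0.7,0.0,0.0,0.0,0.0,1],[0,0,0,0,0,0,1]] 

end [ 0.4893 -0.0226  0.0661] [-0.0434  0.706  -0.0009  0.7069]
```

Call:
arm_command --pt "-0.1 0.7 0.4 0 0 0 1" --pt "0 0.8 0 0 0 0 1" --pt "0 0.8 0 0 0 0 1" --pt "0 0.8 0 0 0 0 1" --pt "0 0.8 0 0 0 0 1" --pt "0 0 0 0 0 0 1"

```text
time: 30.75
position: [0.4866, -0.0174, 0.0617]
tool_rot: [-0.044, 0.707, -0.0, 0.706]
ft_force: [0.7, -1.6, 3.4]
grip_width: 0.019
```

Run:
```python
from h import *
where()
sweep([(.148,.06)],4,.0105)
```

```text
t 30.75 lip X,Y,z mm [ -2.4 130.    6.2] phi 0.061934421022804775 roll -0.003900839992013627 yawerr 0.0013760951902699325 grip 0.019005039173590758 F [ 0.7149 -1.6218  3.3815] q [-0.2239  0.573   1.8954 -0.0986  0.6618 -0.2076]
[[-0.4,0.4,0.2,0.0,0.0,0.0,1],[-0.1,0.5,0.0,0.0,0.0,0.0,1],[0.0,0.4,0.0,0.0,0.0,0.0,1],[0.0,0.5,0.0,0.0,0.0,0.0,1],[0,0,0,0,0,0,1]] 

end [0.4875 0.0009 0.0655] [-0.0435  0.7071 -0.0003  0.7057]
```

Call:
arm_command --pt "-0.2 0.5 0.1 0 0 0 1" --pt "0 0.6 0 0 0 0 1" --pt "0 0.6 0 0 0 0 1" --pt "0 0.6 0 0 0 0 1" --pt "0 0 0 0 0 0 1"

```text
time: 31.38
position: [0.4854, 0.0075, 0.062]
tool_rot: [-0.043, 0.708, -0.0, 0.705]
ft_force: [0.8, -1.9, 3.1]
grip_width: 0.0192
```

Run:
```python
from h import *
where()
im,d,ci=shot("side");P=cloud(d,ci)
cv2.imwrite("pics/side6.png",cv2.resize(im[150:310,180:340],None,fx=4,fy=3.7,interpolation=cv2.INTER_CUBIC))
```

```text
t 31.375 lip X,Y,z mm [ -2.1 155.    6.6] phi 0.061349841572368016 roll -0.005302937575495492 yawerr 0.000976417981672785 grip 0.019159036811516587 F [ 0.8292 -1.8525  3.0938] q [-0.173   0.5724  1.895  -0.0985  0.6674 -0.1567]
```

View pics/side6.png

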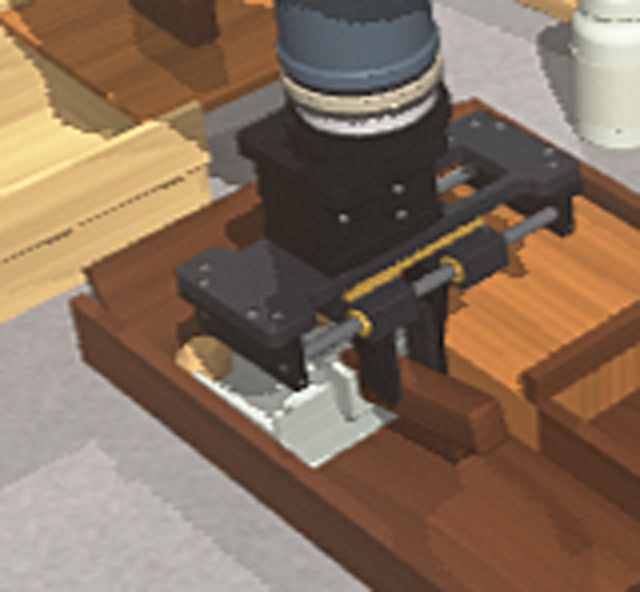

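One offcut is visible right at the lip against the end wall (200,355). I now raise the lip along the sloped wall while tilting the nose up.

Run:
```python
from h import *
pts=[(.160,.014,-.02),(.164,.024,-.10),(.168,.036,-.2),(.171,.047,-.28),(.172,.06,-.36)]
plan([(*sc(-.001,Y,z-.002,f),1,.01) for Y,z,f in pts])
```

```text
[[0.7,0.2,0.1,0.0,-0.01,0.08,1],[0.4,0.1,0.0,0.0,0.0,0.08,1],[0.4,0.1,0.0,0.0,0.0,0.1,1],[0.3,0.2,0.0,0.0,0.0,0.08,1],[0.1,0.1,0.0,0.0,0.0,0.08,1]] 

end [0.4859 0.0153 0.0438] [0.1048 0.6977 0.1476 0.6932]
```

Call:
arm_command --pt "0.6 0.4 0.1 0 -0.01 0.08 1" --pt "0.4 0.2 0 0 0 0.08 1" --pt "0.3 0.2 0 0 0 0.1 1" --pt "0.3 0.2 0 0 0 0.08 1" --pt "0.1 0.1 0 0 0 0.08 1" --pt "0 0 0 0 0 0 1"

```text
time: 32.17
position: [0.4841, 0.0196, 0.0434]
tool_rot: [0.107, 0.698, 0.153, 0.691]
ft_force: [-0.4, 0.3, -2.2]
grip_width: 0.0188
```

Run:
```python
from h import *
where()
p=robot.get_obs()["position"]; T=R.from_quat(robot.get_obs()["tool_rot"])
plan([(*sc(0,.165,.10,-.4),1,.02),(*sc(0,.165,.17,-.4),1,.03,1)])
```

```text
t 32.175 lip X,Y,z mm [ -3.4 175.9  58.8] phi -0.3693242075913876 roll 0.002780493911627213 yawerr 0.006697834507678385 grip 0.018821198305009848 F [-0.4089  0.3041 -2.1988] q [-0.4227  0.6607  1.8788  0.4477  0.8314 -0.8319]
[[-1.9,0.2,0.1,0.0,0.0,0.02,1],[-1.8,0.2,0.1,0.01,0.0,0.01,1],[-2.2,0.9,0.0,0.0,0.0,0.0,1],[-2.1,0.9,0.0,0.0,0.0,0.0,1],[-2.2,0.9,0.0,0.0,0.0,0.0,1],[0,0,0,0,0,0,1]] 

end [0.4868 0.0094 0.1496] [0.1204 0.6972 0.1599 0.6884]
```

Call:
arm_command --pt "-1.9 0.2 0.1 0 0 0.02 1" --pt "-1.8 0.2 0.1 0.01 0 0.01 1" --pt "-2.2 0.9 0 0 0 0 1" --pt "-2.1 0.9 0 0 0 0 1" --pt "-2.2 0.9 0 0 0 0 1" --pt "0 0 0 0 0 0 1"

```text
time: 32.92
position: [0.4817, 0.0138, 0.1494]
tool_rot: [0.118, 0.702, 0.159, 0.684]
ft_force: [-0.8, -0.4, -3.4]
grip_width: 0.0188
```

Run:
```python
from h import *
where()
ims=[]
for n in("side","top"):
    im,d,ci=shot(n); 
    c=im[110:310,160:360] if n=="side" else im[200:360,170:370]
    ims.append(cv2.resize(c,(400,400) if n=="side" else (400,320),interpolation=cv2.INTER_CUBIC))
ims[1]=cv2.copyMakeBorder(ims[1],0,80,0,0,cv2.BORDER_CONSTANT)
cv2.imwrite("pics/both7.png",np.hstack(ims))
```

```text
t 32.925 lip X,Y,z mm [ -5.1 169.8 169.1] phi -0.39487924821240084 roll -0.012718669732385113 yawerr 0.0019409060418054194 grip 0.01880885432059293 F [-0.7541 -0.3733 -3.3726] q [-0.4455  0.4795  1.8019  0.3798  1.101  -0.7193]
```

View pics/both7.png

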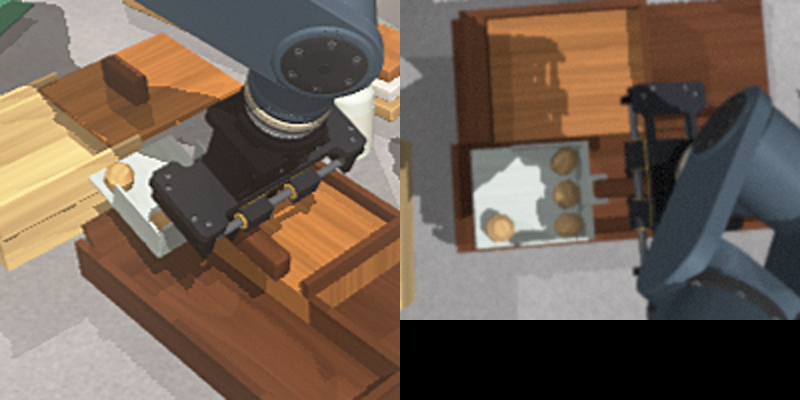

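All four offcuts are in the scoop: three against the back wall at (567,160), (567,193) and (567,223), one near the lip at (498,227). I tilt the nose up more so that one slides back behind the side walls.

Call:
arm_command --pt "0 -0.3 0 0 0 0.1 1" --pt "0 -0.3 0 0 0 0.1 1" --pt "0 -0.3 0 0 0 0.1 1" --pt "0 0 0 0 0 0 1" --pt "0 0 0 0 0 0 1"

```text
time: 33.65
position: [0.4776, 0.009, 0.1385]
tool_rot: [0.225, 0.679, 0.262, 0.647]
ft_force: [-0.3, 0.5, -2.8]
grip_width: 0.019
```

```bash
cat >> h.py <<'E'
def inscoop():
    """wood-coloured points above the scoop floor, in scoop frame"""
    im,d,ci=shot("top");P=cloud(d,ci);o=robot.get_obs();T=R.from_quat(o["tool_rot"])
    q=T.inv().apply((P-o["position"]).reshape(-1,3)).reshape(P.shape)-LIP  # tool axes rel lip
    S=np.stack([q[...,1]+.065,-q[...,2],-q[...,0]],-1)
    m=((d>0)&(abs(S[...,1])<.05)&(S[...,0]>-.045)&(S[...,0]<.08)&(S[...,2]>.012)&(S[...,2]<.06)).astype(np.uint8)
    k,L,s,_=cv2.connectedComponentsWithStats(m)
    for i in range(1,k):
        if s[i,4]>15: print("in scoop",s[i,4],S[L==i].mean(0),"rgb",im[L==i].mean(0))
E
python3 - <<'E'
from h import *
where(); inscoop()
E
```

```text
t 33.65 lip X,Y,z mm [ -8.3 151.3 207.9] phi -0.70464714861233 roll -0.02476117333699346 yawerr 0.0045303710333806785 grip 0.018981334771611024 F [-0.301   0.4665 -2.8427] q [-0.5969  0.6186  1.7685  0.5462  1.2952 -0.9516]
in scoop 170 [-0.029  -0.0361  0.0225] rgb [ 71.5353  91.6471 105.0824]
in scoop 134 [-0.032   0.0025  0.0213] rgb [ 88.7612 123.9254 150.0149]
in scoop 263 [-0.0168  0.0318  0.02  ] rgb [112.7148 158.5894 192.0228]
```

```bash
cat >> h.py <<'E'
CH=np.array([.443,.3617,0])
def chest(x,y,z,phi): return sc(x,y,z,phi,base=1,yaw=.035)
E
python3 - <<'E'
from h import *
o=robot.get_obs()
p=o["position"]; T=R.from_quat(o["tool_rot"]); print(chest(.431,.31,.2,-.5)[0])
plan([(p+[0,.02,.04],down(TH,.65),1,.03),(*chest(.431,.30,.22,-.5),1,.035,1)])
E
```

```text
[0.4377 0.1473 0.163 ]
[[-0.9,2.1,0.0,-0.01,-0.01,-0.03,1],[-0.9,2.0,0.1,0.0,-0.01,-0.02,1],[1.6,2.3,-0.8,0.0,0.0,-0.04,1],[1.5,2.3,-0.9,0.01,-0.01,-0.04,1],[1.4,2.3,-0.9,0.0,0.0,-0.04,1],[1.3,2.5,-0.9,0.01,-0.01,-0.03,1],[0,0,0,0,0,0,1]] 

end [0.4373 0.1377 0.1832] [0.1651 0.6861 0.1879 0.6831]
```

Call:
arm_command --pt "-0.9 2.1 0 -0.01 -0.01 -0.03 1" --pt "-0.9 2.0 0.1 0 -0.01 -0.02 1" --pt "1.6 2.3 -0.8 0 0 -0.04 1" --pt "1.5 2.3 -0.9 0.01 -0.01 -0.04 1" --pt "1.4 2.3 -0.9 0 0 -0.04 1" --pt "1.3 2.5 -0.9 0.01 -0.01 -0.03 1" --pt "0 0 0 0 0 0 1"

```text
time: 34.58
position: [0.4318, 0.1468, 0.1862]
tool_rot: [0.157, 0.686, 0.187, 0.685]
ft_force: [0.4, 0.0, -2.2]
grip_width: 0.019
```

```bash
cat >> h.py <<'E'
def wl():
    o=robot.get_obs();T=R.from_quat(o["tool_rot"]);M=T.as_matrix()
    print("t",o["time"],"lip world",o["position"]+T.apply(LIP),"phi",-np.arcsin(M[2,1]),"roll",M[2,2],"jawyaw",np.arctan2(M[1,2],M[0,2]),"q",o["q"],"F",o["ft_force"])
E
python3 - <<'E'
from h import *
wl(); inscoop()
plan([(*chest(.431,.315,.15,-.1),1,.03)])
plan([(*chest(.431,.315,.20,-.4),1,.03,1),(*chest(.431,.315,.15,-.1),1,.03,1)])
E
```

```text
t 34.575 lip world [0.4239 0.3097 0.2218] phi -0.4914672496951283 roll 0.008915764354785471 jawyaw 0.04028721022036319 q [-0.2781  0.3603  1.9459  0.5424  1.0616 -0.644 ] F [ 0.3646  0.0314 -2.2484]
in scoop 45 [-0.0122 -0.0487  0.0291] rgb [148.0444 153.9333 149.4222]
in scoop 156 [-0.0319 -0.0254  0.0235] rgb [ 64.1859  87.9615 105.0833]
in scoop 303 [-0.0324  0.0208  0.0231] rgb [ 80.4653 113.2211 137.2541]
in scoop 157 [-0.0033  0.0318  0.0174] rgb [110.3248 157.0637 191.1401]
[[0.3,0.0,0.1,0.0,0.0,-0.13,1],[0.2,0.1,0.2,0.0,0.01,-0.13,1],[0.3,0.1,0.1,0.01,0.0,-0.13,1]] 

end [0.4373 0.1504 0.1793] [0.0244 0.7069 0.0468 0.7053]
[[0.8,0.0,0.4,0.01,0.01,-0.09,1],[0,0,0,0,0,0,1],[0.0,0.1,0.0,0.0,0.0,-0.15,1],[0.0,0.0,0.0,0.0,0.0,-0.15,1],[0,0,0,0,0,0,1]] 

end [0.4373 0.1504 0.1795] [0.0236 0.7077 0.0475 0.7045]
```

Call:
arm_command --pt "0.2 0.1 0.4 0 0 -0.12 1" --pt "0.2 0.1 0.3 0 0.01 -0.12 1" --pt "0.2 0.1 0.1 0.01 0 -0.12 1" --pt "0 0 0 0 0 0 1"

```text
time: 35.12
position: [0.4438, 0.1486, 0.1823]
tool_rot: [0.032, 0.706, 0.052, 0.706]
ft_force: [-0.5, 0.5, -2.4]
grip_width: 0.0193
```

Run:
```python
from h import *
wl()
pts=[(.322,.145,.05),(.325,.14,.2),(.328,.135,.35),(.33,.13,.5),(.33,.125,.65),(.33,.12,.8),(.33,.115,.9)]
plan([(*chest(.431,y,z,f),1,.03) for y,z,f in pts])
```

```text
t 35.125 lip world [0.4382 0.3134 0.1562] phi -0.11958971141418352 roll 0.0015954711578519687 jawyaw 0.028363506187519674 q [-0.0039  0.3314  1.859   0.1463  0.9585 -0.1169] F [-0.4703  0.4659 -2.3613]
[[-1.4,1.7,-0.6,-0.01,0.0,-0.17,1],[-1.9,1.2,0.0,0.0,0.0,-0.15,1],[-1.9,1.3,0.1,0.0,0.0,-0.15,1],[-2.0,1.2,0.0,0.0,0.0,-0.15,1],[-1.9,1.1,0.0,0.0,0.0,-0.15,1],[-1.9,1.2,0.0,0.0,0.0,-0.15,1],[-1.3,0.9,0.0,0.0,0.0,-0.1,1]] 

end [0.4342 0.2666 0.2692] [-0.3195  0.63   -0.2957  0.6431]
```

Call:
arm_command --pt "-1.5 1.7 -0.5 -0.01 0 -0.16 1" --pt "-1.9 1.2 0 0 0 -0.15 1" --pt "-1.9 1.3 0 0 0 -0.15 1" --pt "-2.0 1.2 0 0 0 -0.15 1" --pt "-1.9 1.1 0 0 0 -0.15 1" --pt "-1.9 1.2 0 0 0 -0.15 1" --pt "-1.3 0.9 0 0 0 -0.1 1" --pt "0 0 0 0 0 0 1" --pt "0 0 0 0 0 0 1"

```text
time: 36.25
position: [0.4375, 0.2603, 0.2666]
tool_rot: [-0.316, 0.642, -0.302, 0.63]
ft_force: [-0.1, -0.6, -2.6]
grip_width: 0.0193
```

Run:
```python
from h import *
wl(); inscoop()
ims=[]
for n in("side","top"):
    im,d,ci=shot(n); 
    c=im[80:280,80:280] if n=="side" else im[220:380,60:260]
    ims.append(cv2.resize(c,(400,400) if n=="side" else (400,320),interpolation=cv2.INTER_CUBIC))
ims[1]=cv2.copyMakeBorder(ims[1],0,80,0,0,cv2.BORDER_CONSTANT)
cv2.imwrite("pics/both8.png",np.hstack(ims))
```

```text
t 36.25 lip world [0.432  0.3236 0.1122] phi 0.9046250903439954 roll -0.02469563863606955 jawyaw 0.010962247586554105 q [ 0.7049  0.6651  1.3345 -0.6543  1.7838  0.7589] F [-0.0759 -0.5832 -2.5959]
```

View pics/both8.png

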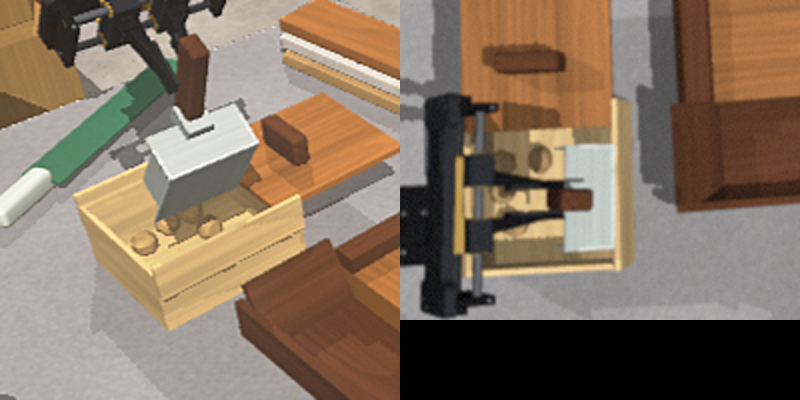

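Four offcuts show in the chest (side view at (145,242), (170,222), (192,212) and (210,228)) and the scoop is empty. I take the scoop back to the sheet.

Run:
```python
from h import *
o=robot.get_obs();p=o["position"]
im,d,ci=shot("top");P=cloud(d,ci);print("scr",rect(P,d,(.25,.55,-.36,-.15),.068,.09),"bar",rect(P,d,(.25,.55,-.36,-.15),.025,.04))
# sheet: cardboard edges via colour on z~.006
m=(d>0)&(P[...,2]>-.005)&(P[...,2]<.012)&(P[...,0]>.3)&(P[...,0]<.65)&(P[...,1]>-.55)&(P[...,1]<-.15)
hsv=cv2.cvtColor(im,cv2.COLOR_BGR2HSV);m&=(hsv[...,1]>70)
mm=cv2.morphologyEx(m.astype(np.uint8),cv2.MORPH_OPEN,np.ones((3,3)));q=P[mm>0][:,:2].astype(np.float32);print("sheet",cv2.minAreaRect(q*1000))
a,r=plan([(p+[0,-.02,.07],down(.035,-.7),1,.035),([.46,.10,.27],down(-.2,0),1,.05,1)])
```

```text
scr (302, array([ 0.4465, -0.2447]), array([19.8123, 80.2592]), 1.9711798429489136, np.float64(0.07425705548174334)) bar (933, array([ 0.4573, -0.2209]), array([200.5955, 102.8374]), 64.74510955810547, np.float64(0.033273550913084135))
sheet ((477.4429016113281, -331.237548828125), (249.60423278808594, 261.6630554199219), 4.445170879364014)
[[-0.9,-2.2,-0.1,0.0,-0.01,0.07,1],[-1.1,-2.2,0.0,0.0,-0.01,0.07,1],[-1.2,-2.1,0.0,0.0,-0.01,0.06,1],[2.9,-1.3,0.4,0.04,0.02,0.14,1],[2.6,-1.6,0.4,0.05,0.01,0.14,1],[2.4,-2.0,0.6,0.04,0.02,0.14,1],[2.1,-2.2,0.7,0.05,0.01,0.14,1],[1.7,-2.5,0.9,0.04,0.02,0.14,1],[0,0,0,0,0,0,1]] 

end [0.4605 0.0999 0.2699] [ 0.0688  0.7037 -0.0702  0.7036]
```

The scraper was knocked to (0.4465, -0.2447). It is still upright and inside the sheet outline, so it needs no move.

Call:
arm_command --pt "-0.9 -2.2 0 0 -0.01 0.07 1" --pt "-1.1 -2.2 0 0 -0.01 0.07 1" --pt "-1.2 -2.1 0 0 -0.01 0.06 1" --pt "2.4 -1.3 0.4 0.04 0.02 0.14 1" --pt "2.2 -1.6 0.4 0.05 0.01 0.14 1" --pt "2.0 -2.0 0.6 0.04 0.02 0.14 1" --pt "2.1 -2.2 0.7 0.05 0.01 0.14 1" --pt "1.7 -2.5 0.9 0.04 0.02 0.14 1" --pt "0 0 0 0 0 0 1"

```text
time: 37.58
position: [0.4599, 0.0954, 0.2865]
tool_rot: [0.084, 0.699, -0.066, 0.707]
ft_force: [0.2, 0.1, -2.2]
grip_width: 0.0192
```

Run:
```python
from h import *
wl(); o=robot.get_obs();print(o["position"])
a,r=plan([([.46,-.05,.25],down(-.6),1,.05),([.45,-.30,.22],down(-1.3),1,.05,1)])
```

```text
t 37.575 lip world [0.4932 0.2537 0.2451] phi -0.026138007033075845 roll 0.008258100630572918 jawyaw -0.2119099475229802 q [-0.0517  0.1991  1.7002  0.026   1.2301  0.1516] F [ 0.197   0.0788 -2.2259]
[0.4599 0.0954 0.2865]
[[1.1,-4.8,1.0,0.13,0.0,-0.01,1],[1.1,-4.6,1.6,0.13,0.0,-0.01,1],[1.2,-4.3,2.2,0.13,0.0,-0.01,1],[0.5,-3.5,2.2,0.12,0.0,0.0,1],[0.5,-3.3,2.7,0.11,0.0,0.0,1],[0.6,-2.9,2.9,0.12,0.0,0.0,1],[0.5,-2.5,3.3,0.12,0.0,0.0,1],[0.5,-2.2,3.6,0.11,0.0,0.0,1],[0.5,-1.7,3.8,0.12,0.0,0.0,1],[0,0,0,0,0,0,1]] 

end [ 0.4499 -0.3002  0.2202] [ 0.4278  0.5613 -0.4291  0.5638]
```

Call:
arm_command --pt "1.1 -4.8 1.0 0.13 0 -0.01 1" --pt "1.1 -4.6 1.6 0.13 0 -0.01 1" --pt "1.2 -4.3 2.2 0.13 0 -0.01 1" --pt "0.5 -3.5 2.2 0.12 0 0 1" --pt "0.5 -3.3 2.7 0.11 0 0 1" --pt "0.6 -2.9 2.9 0.12 0 0 1" --pt "0.5 -2.5 3.3 0.12 0 0 1" --pt "0.5 -2.2 3.6 0.11 0 0 1" --pt "0.5 -1.7 3.8 0.12 0 0 1" --pt "0 0 0 0 0 0 1"

```text
time: 38.83
position: [0.4411, -0.3085, 0.228]
tool_rot: [0.431, 0.554, -0.439, 0.561]
ft_force: [-0.8, -0.6, -2.0]
grip_width: 0.019
```

Run:
```python
from h import *
wl(); o=robot.get_obs();print(o["position"])
a,r=plan([([.438,-.403,.13],down(-1.58,0),1,.03,2)])
```

```text
t 38.825 lip world [ 0.5967 -0.2693  0.182 ] phi 0.002475603372843036 roll 0.013778202708764065 jawyaw -1.3258564993863053 q [-0.8125  0.3708  1.6215 -0.0098  1.1385  0.5175] F [-0.774  -0.5603 -1.9944]
[ 0.4411 -0.3085  0.228 ]
[[2.0,-0.5,1.8,0.05,0.0,0.0,1],[2.0,-0.4,1.8,0.05,0.01,0.0,1],[1.9,-0.4,1.9,0.05,0.0,0.0,1],[2.0,-0.2,1.8,0.05,0.0,0.0,1],[2.0,-0.2,1.9,0.05,0.0,0.0,1],[0,0,0,0,0,0,1],[0,0,0,0,0,0,1]] 

end [ 0.4375 -0.403   0.1298] [ 0.5001  0.4979 -0.5025  0.4996]
```

Call:
arm_command --pt "2.0 -0.5 1.8 0.05 0 0 1" --pt "2.0 -0.4 1.8 0.05 0.01 0 1" --pt "1.9 -0.4 1.9 0.05 0 0 1" --pt "2.0 -0.2 1.8 0.05 0 0 1" --pt "2.0 -0.2 1.9 0.05 0 0 1" --pt "0 0 0 0 0 0 1" --pt "0 0 0 0 0 0 1"

```text
time: 39.7
position: [0.4381, -0.3982, 0.1298]
tool_rot: [-0.499, -0.5, 0.502, -0.499]
ft_force: [0.3, -0.5, -1.1]
grip_width: 0.0191
```

Run:
```python
from h import *
wl(); o=robot.get_obs();print(o["position"])
a,r=plan([([.438,-.403,.056],down(-1.58,0),1,.025,1)])
im,d,ci=shot("side");P=cloud(d,ci)
print("scr",rect(P,d,(.25,.55,-.32,-.15),.068,.09))
cv2.imwrite("pics/side9.png",cv2.resize(im[250:480,280:520],None,fx=2.4,fy=2.4,interpolation=cv2.INTER_CUBIC))
```

```text
t 39.7 lip world [ 0.5985 -0.3976  0.0835] phi 0.004156918618394026 roll 0.0019146975472212613 jawyaw -1.5731608115467952 q [-0.9238  0.569   1.5812 -0.0053  0.9924  0.6523] F [ 0.3367 -0.5265 -1.0816]
[ 0.4381 -0.3982  0.1298]
[[2.5,0.0,0.2,0.0,0.0,0.0,1],[2.4,0.0,0.1,0.0,0.0,0.0,1],[2.5,0.0,0.2,0.01,0.0,0.0,1],[0,0,0,0,0,0,1]] 

end [ 0.4378 -0.4033  0.0558] [-0.5016 -0.4975  0.5046 -0.4963]
scr (511, array([ 0.4457, -0.2473]), array([20.8988, 79.5752]), 2.4885177612304688, np.float64(0.07512014413489167))
```

View pics/side9.png

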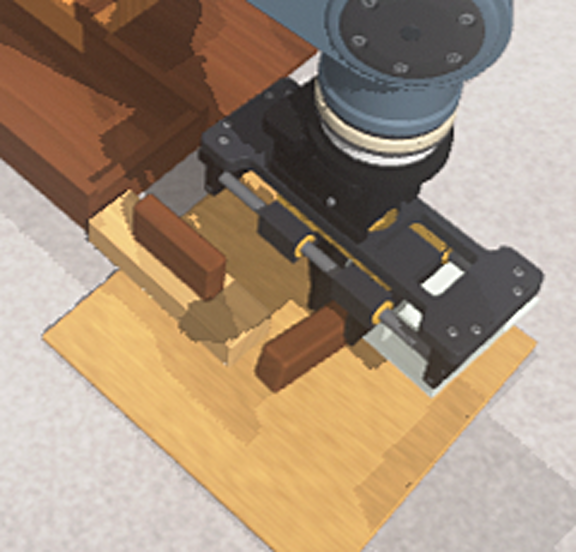

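Scraper is upright on the sheet at (180,270). Scoop is held level above the clear part of the sheet. That is 16 pictures viewed, so from here I check numerically. Lowering.

Call:
arm_command --pt "2.2 0 0.2 0 0 0 1" --pt "2.2 0 0.1 0 0 0 1" --pt "2.0 0 0.1 0 0 0 1" --pt "0.8 0 0 0 0 0 1" --pt "0 0 0 0 0 0 1"

```text
time: 40.38
position: [0.4412, -0.401, 0.0622]
tool_rot: [0.497, 0.499, -0.501, 0.503]
ft_force: [-0.6, 0.6, -1.5]
grip_width: 0.0192
```

Run:
```python
from h import *
wl(); o=robot.get_obs();print(o["position"])
```

```text
t 40.375 lip world [ 0.6018 -0.3997  0.0168] phi -0.0012586100867878105 roll 0.008541660562894793 jawyaw -1.5669081884449323 q [-0.9226  0.6676  1.6226 -0.0055  0.8439  0.6479] F [-0.6255  0.6224 -1.4532]
[ 0.4412 -0.401   0.0622]
```

Call:
arm_command --pt "0.7 0 0 0 0 0 1" --pt "0.4 0 0 0 0 0 1" --pt "0 0 0 0 0 0 1"

```text
time: 40.75
position: [0.4426, -0.4024, 0.0535]
tool_rot: [0.497, 0.497, -0.501, 0.505]
ft_force: [-0.0, 0.3, 0.2]
grip_width: 0.0191
```

Call:
arm_command --pt "0 0 0 0 0 0 6" --pt "0 0 0 0 0 0 6" --pt "0 0 0 0 0 0 6" --pt "0 0 0 0 0 0 6" --pt "0 0 0 0 0 0 6" --pt "-3 0 0 0 0 0 6" --pt "-4 0 0 0 0 0 6" --pt "-4 0 0 0 0 0 6" --pt "-4 0 0 0 0 0 6" --pt "0 0 0 0 0 0 6"

```text
time: 42.0
position: [0.4421, -0.4009, 0.2077]
tool_rot: [0.497, 0.496, -0.501, 0.505]
ft_force: [0.3, -0.7, 0.5]
grip_width: 0.0602
```

Run:
```python
from h import *
o=robot.get_obs();print(o["position"])
im,d,ci=shot("side");P=cloud(d,ci)
print("scoop floor",rect(P,d,(.52,.65,-.45,-.36),.0,.013),"handle",rect(P,d,(.3,.55,-.5,-.365),.072,.1),"scr",rect(P,d,(.25,.55,-.32,-.15),.068,.09))
a,r=plan([([.47,-.10,.25],down(-.7),6,.06),([.50,.20,.25],down(-.1),8.7,.06,1)])
```

```text
[ 0.4421 -0.4009  0.2077]
scoop floor (2368, array([ 0.5849, -0.4051]), array([ 89.7344, 129.5604]), 89.98358917236328, np.float64(0.007639875655410592)) handle (990, array([ 0.4303, -0.4024]), array([114.6529,  23.7271]), 2.2282803058624268, np.float64(0.08509108911545454)) scr (504, array([ 0.4459, -0.2475]), array([21.0918, 79.8038]), 2.3453361988067627, np.float64(0.07515850913858155))
[[-0.8,0.5,-5.0,-0.14,0.0,0.0,6],[-0.8,1.2,-4.8,-0.15,0.0,0.0,6],[-0.8,1.9,-4.7,-0.14,0.0,0.0,6],[-0.7,2.5,-4.3,-0.15,0.01,0.0,6],[-0.8,3.2,-3.9,-0.14,0.0,0.0,6],[-0.7,3.7,-3.4,-0.15,0.0,0.0,6],[0.0,4.1,-2.8,-0.1,0.0,0.0,8.7],[0.0,4.5,-2.4,-0.1,0.0,0.0,8.7],[0.0,4.6,-2.0,-0.1,0.0,0.0,8.7],[0.0,4.8,-1.5,-0.1,0.0,0.0,8.7],[0.0,4.9,-1.0,-0.1,0.0,0.0,8.7],[0.0,5.0,-0.5,-0.1,0.0,0.0,8.7]] 

[[0,0,0,0,0,0,8.7]] 

end [0.4995 0.2    0.2495] [ 0.034   0.7072 -0.0345  0.7054]
```

Scoop left lying; its handle height matches the start. Now the lid.

Call:
arm_command --pt "-0.8 0.5 -5.0 -0.14 0 0 6" --pt "-0.8 1.2 -4.8 -0.15 0 0 6" --pt "-0.8 1.9 -4.7 -0.14 0 0 6" --pt "-0.7 2.5 -4.3 -0.15 0.01 0 6" --pt "-0.8 3.2 -3.9 -0.14 0 0 6" --pt "-0.7 3.7 -3.4 -0.15 0 0 6" --pt "0 4.1 -2.8 -0.1 0 0 8.7" --pt "0 4.5 -2.4 -0.1 0 0 8.7" --pt "0 4.6 -2.0 -0.1 0 0 8.7" --pt "0 4.8 -1.5 -0.1 0 0 8.7" --pt "0 4.9 -1.0 -0.1 0 0 8.7" --pt "0 5.0 -0.5 -0.1 0 0 8.7"

```text
time: 43.55
position: [0.4772, 0.2189, 0.2362]
tool_rot: [0.024, 0.719, -0.017, 0.694]
ft_force: [1.1, -0.6, -0.1]
grip_width: 0.0868
```

Run:
```python
from h import *
o=robot.get_obs();print(o["position"])
im,d,ci=shot("top");P=cloud(d,ci)
print("lidgrip",rect(P,d,(.5,.7,.25,.5),.11,.135),"scoop floor",rect(P,d,(.54,.66,-.45,-.36),.004,.013),"handle",rect(P,d,(.3,.55,-.5,-.365),.072,.1),"scr",rect(P,d,(.25,.55,-.32,-.15),.068,.09))
m=((d>0)&(P[...,0]>.36)&(P[...,0]<.50)&(P[...,1]>.29)&(P[...,1]<.435)&(P[...,2]>.018)&(P[...,2]<.075)).astype(np.uint8)
k,L,s,_=cv2.connectedComponentsWithStats(m)
for i in range(1,k):
    if s[i,4]>25: print("chest chip",s[i,4],P[L==i].mean(0))
rel=P-TR; X=rel@ex;Y=rel@ey
m=((P[...,2]>.018)&(P[...,2]<.06)&(d>0)&(abs(X)<.05)&(Y>-.15)&(Y<.15)); print("trough px",m.sum())
a,r=plan([([.5797,.366,.18],down(.031),8.7,.05,1)])
```

```text
[0.4772 0.2189 0.2362]
lidgrip (347, array([0.5796, 0.3668]), array([22.2621, 71.2048]), 2.1066603660583496, np.float64(0.12360879235871683)) scoop floor (886, array([ 0.5973, -0.4052]), array([ 89.3506, 115.1811]), 89.61289978027344, np.float64(0.007581124707894423)) handle (481, array([ 0.4318, -0.4006]), array([113.6858,  26.8415]), 2.5115368366241455, np.float64(0.08383874920121151)) scr (306, array([ 0.4466, -0.2449]), array([19.7433, 80.2698]), 2.0327467918395996, np.float64(0.07439447555863128))
chest chip 132 [0.3977 0.4106 0.0262]
trough px 0
[[1.4,3.6,2.4,-0.02,-0.01,0.0,8.7],[1.4,3.6,2.5,-0.02,-0.01,-0.01,8.7],[1.4,3.6,2.6,-0.02,-0.01,0.0,8.7],[1.4,3.5,2.6,-0.02,0.0,-0.01,8.7],[0,0,0,0,0,0,8.7]] 

end [0.5801 0.3664 0.1798] [-0.0113  0.7086  0.0086  0.7055]
```

Call:
arm_command --pt "1.4 3.6 2.4 -0.02 -0.01 0 8.7" --pt "1.4 3.6 2.5 -0.02 -0.01 -0.01 8.7" --pt "1.4 3.6 2.6 -0.02 -0.01 0 8.7" --pt "1.4 3.5 2.6 -0.02 0 -0.01 8.7" --pt "0 0 0 0 0 0 8.7"

```text
time: 44.22
position: [0.5763, 0.3701, 0.1669]
tool_rot: [-0.016, 0.714, 0.008, 0.7]
ft_force: [-1.5, -0.6, 0.5]
grip_width: 0.087
```

Run:
```python
from h import *
for n in("top","side"):
    im,d,ci=shot(n);P=cloud(d,ci)
    m=((d>0)&(P[...,0]>.36)&(P[...,0]<.50)&(P[...,1]>.287)&(P[...,1]<.435)&(P[...,2]>.018)&(P[...,2]<.075)).astype(np.uint8)
    k,L,s,_=cv2.connectedComponentsWithStats(m)
    for i in range(1,k):
        if s[i,4]>20: print(n,"chest chip",s[i,4],P[L==i].mean(0),np.ptp(P[L==i],axis=0))
plan([([.5797,.366,.13],down(.031),8.7,.03,1),([.5797,.366,.097],down(.031),8.7,.03,1)])
print(robot.get_obs()["position"])
```

```text
top chest chip 123 [0.4712 0.4232 0.0293] [0.0283 0.0223 0.0209]
top chest chip 123 [0.4358 0.4228 0.0298] [0.0283 0.0238 0.0255]
top chest chip 133 [0.3976 0.4105 0.0266] [0.0302 0.0307 0.018 ]
side chest chip 110 [0.4697 0.4199 0.0282] [0.0323 0.0236 0.0205]
side chest chip 114 [0.4337 0.4194 0.0288] [0.0305 0.025  0.02  ]
side chest chip 106 [0.3955 0.405  0.0262] [0.0304 0.0289 0.0155]
[[1.9,-0.1,0.3,0.0,-0.01,0.01,8.7],[2.0,-0.1,0.2,0.0,-0.01,0.0,8.7],[0,0,0,0,0,0,8.7],[1.6,0.0,0.0,0.0,0.0,0.0,8.7],[1.7,0.0,0.0,0.0,0.0,0.0,8.7],[0,0,0,0,0,0,8.7]] 

end [0.5798 0.3658 0.0966] [-0.0118  0.7069  0.0105  0.7072]
[0.5753 0.368  0.1686]
```

Run:
```python
from h import *
for n in("top","side"):
    im,d,ci=shot(n);P=cloud(d,ci)
    m=((d>0)&(P[...,0]>.33)&(P[...,0]<.54)&(P[...,1]>.27)&(P[...,1]<.45)&(P[...,2]>.012)&(P[...,2]<.074)).astype(np.uint8)
    k,L,s,_=cv2.connectedComponentsWithStats(m)
    for i in range(1,k):
        if s[i,4]>10: print(n,s[i,4],P[L==i].mean(0),np.ptp(P[L==i],axis=0))
    if n=="side": 
        for u,v in[(152,201),(165,191),(176,186),(185,194)]: print(P[v,u],im[v,u])
    # any chip-coloured thing elsewhere near table, station, board, scoop
    hsv=cv2.cvtColor(im,cv2.COLOR_BGR2HSV)
    m=((d>0)&(P[...,2]>.012)&(P[...,2]<.06)&(hsv[...,1]>60)&(P[...,0]>.2)&(P[...,0]<.85)&(abs(P[...,1])<.6)).astype(np.uint8)
    k,L,s,_=cv2.connectedComponentsWithStats(m)
    for i in range(1,k):
        q=P[L==i]
        if 40<s[i,4]<260 and np.ptp(q[:,0])<.045 and np.ptp(q[:,1])<.045: print("  blob",n,s[i,4],q.mean(0),np.ptp(q,axis=0),s[i,:4])
```

```text
top 276 [0.4542 0.2746 0.0462] [0.1882 0.0124 0.0619]
top 40 [0.502  0.3811 0.029 ] [0.0074 0.0241 0.0208]
top 903 [0.4096 0.4216 0.0385] [0.1359 0.1605 0.0618]
top 145 [0.3976 0.4098 0.0256] [0.0303 0.0306 0.0215]
  blob top 109 [ 0.8305 -0.5929  0.0244] [0.0408 0.0165 0.0225] [526 137  10  17]
  blob top 145 [0.3976 0.4098 0.0256] [0.0303 0.0306 0.0215] [110 325  15  14]
side 1810 [0.4504 0.4288 0.04  ] [0.1777 0.103  0.0619]
side 1757 [0.4175 0.301  0.0406] [0.1976 0.1773 0.062 ]
[0.393  0.3999 0.0277] [124 189 231]
[0.4353 0.4146 0.0274] [124 189 232]
[0.4657 0.4154 0.0269] [125 190 232]
[0.4766 0.3979 0.0065] [139 205 237]
```

The fourth offcut shows at (0.502, 0.381), partly under the lid edge, so all four are inside. Closing the lid.

Call:
arm_command --pt "1.9 -0.1 0.3 0 -0.01 0.01 8.7" --pt "2.0 -0.1 0.2 0 -0.01 0 8.7" --pt "0 0 0 0 0 0 8.7" --pt "1.4 0 0 0 0 0 8.7" --pt "1.5 0 0 0 0 0 8.7" --pt "0 0 0 0 0 0 8.7"

```text
time: 45.18
position: [0.5817, 0.3617, 0.1062]
tool_rot: [-0.008, 0.704, 0.01, 0.71]
ft_force: [-0.2, -0.5, -1.1]
grip_width: 0.0867
```

Call:
arm_command --pt "0.9 0 0 0 0 0 8.7" --pt "0 0 0 0 0 0 8.7" --pt "0 0 0 0 0 0 1.5" --pt "0 0 0 0 0 0 1.5" --pt "0 0 0 0 0 0 1.5" --pt "0 0 0 0 0 0 1.5" --pt "0 0 0 0 0 0 1.5" --pt "0 0 0 0 0 0 1.5" --pt "0 0 0 0 0 0 1.5" --pt "0 0 0 0 0 0 1.5" --grip_force 20

```text
time: 46.42
position: [0.5824, 0.3625, 0.0979]
tool_rot: [-0.008, 0.703, 0.01, 0.711]
ft_force: [-0.8, -0.1, 0.8]
grip_width: 0.0217
```

Call:
arm_command --pt "0 0 -1.5 0 0 0 1.5" --pt "0 0 -2.5 0 0 0 1.5" --pt "0 0 -2.5 0 0 0 1.5" --pt "0 0 -2.5 0 0 0 1.5" --pt "0 0 -2.5 0 0 0 1.5" --pt "0 0 -2.5 0 0 0 1.5" --pt "0 0 0 0 0 0 1.5"

```text
time: 47.3
position: [0.4394, 0.3578, 0.0979]
tool_rot: [-0.008, 0.699, 0.011, 0.715]
ft_force: [-1.3, 1.5, -2.5]
grip_width: 0.0213
```

Call:
arm_command --pt "0 0 -1.2 0 0.01 0 1.5" --pt "0 0 -0.9 0 0 0 1.5" --pt "0 0 -0.3 0 0 0 1.5" --pt "0 0 0 0 0 0 1.5"

```text
time: 47.8
position: [0.4231, 0.3573, 0.0978]
tool_rot: [-0.008, 0.697, 0.012, 0.717]
ft_force: [-2.6, 0.2, 2.9]
grip_width: 0.0213
```

Call:
arm_command --pt "0 0 -0.6 0 0 0 1.5" --pt "0 0 0 0 0 0 1.5" --pt "0 0 0 0 0 0 8.7" --pt "0 0 0 0 0 0 8.7" --pt "0 0 0 0 0 0 8.7" --pt "0 0 0 0 0 0 8.7" --pt "0 0 0 0 0 0 8.7" --pt "-4 0 0 0 0 0 8.7" --pt "-4 0 0 0 0 0 8.7" --pt "-4 0 0 0 0 0 8.7" --pt "-3 0 0 0 0 0 8.7" --pt "0 0 0 0 0 0 8.7"

```text
time: 49.3
position: [0.4151, 0.3562, 0.2511]
tool_rot: [-0.009, 0.695, 0.012, 0.719]
ft_force: [0.0, -0.4, 0.4]
grip_width: 0.0869
```

Run:
```python
from h import *
im,d,ci=shot("side");P=cloud(d,ci)
im2,d2,ci2=shot("top");P2=cloud(d2,ci2)
for n,P,d in(("side",P,d),("top",P2,d2)):
    print(n,"lid",rect(P,d,(.3,.6,.25,.5),.11,.135),"scr",rect(P,d,(.25,.55,-.32,-.15),.068,.09),"handle",rect(P,d,(.3,.55,-.5,-.365),.072,.1))
m=(d2>0)&(P2[...,0]>.555)&(P2[...,0]<.585)&(abs(P2[...,1]+.40)<.035);p=P2[m];A=np.c_[p[:,:2],np.ones(len(p))];print("scoop floor plane",np.linalg.lstsq(A,p[:,2],rcond=None)[0],p[:,2].mean())
print(robot.get_obs())
```

```text
side lid (268, array([0.4204, 0.3584]), array([23.1171, 71.9421]), 2.949188232421875, np.float64(0.123049566405316)) scr (507, array([ 0.4459, -0.2473]), array([20.6724, 80.4957]), 0.5850971341133118, np.float64(0.07522108764155516)) handle (987, array([ 0.431 , -0.4027]), array([ 28.978 , 114.0431]), 89.79048919677734, np.float64(0.08492515072003226))
top lid (346, array([0.4213, 0.3612]), array([21.9025, 70.2675]), 2.1885793209075928, np.float64(0.12430989578077738)) scr (307, array([ 0.4465, -0.245 ]), array([19.9613, 80.478 ]), 2.2640819549560547, np.float64(0.07429599110123673)) handle (471, array([ 0.4312, -0.4003]), array([112.8907,  23.5816]), 2.367861032485962, np.float64(0.08381945714262927))
scoop floor plane [-0.0014 -0.0043  0.0065] 0.007395140124447151
{'time': 49.4, 'q': array([ 0.5118,  0.351 ,  1.5909, -0.0127,  1.1741,  0.4873]), 'joint_velocities': array([ 0.0005,  0.0256,  0.0241, -0.0003, -0.001 ,  0.0008]), 'joint_torque': array([  0.0428, -37.1764, -18.7594,   0.0436,  -0.1218,   0.0034]), 'position': array([0.4134, 0.3551, 0.2482]), 'tool_rot': array([-0.0097,  0.697 ,  0.011 ,  0.7169]), 'ft_force': array([-0.2391,  0.1261, -0.7522]), 'moment': array([-0.0766,  0.1217, -0.0025]), 'grip_width': 0.08764659958798068}
```

```bash
python3 -c "
from rig import workorder
print(workorder.hand_in())"
```

```text
the job is handed in; nothing more can be done
None
```

I opened the lid, wiped the four offcuts present off the board into the trough, and scooped up all four in one pass. I then tipped them into the chest, put the scoop back on the sheet, shut the lid and handed the job in at about 49 s. No verdict was reported.

**Last checks**
- **Offcuts:** Three were measured clearly inside the chest. The fourth showed only as a fragment at (0.502, 0.381), partly under the lid edge, but the picture after tipping showed four in the chest. The trough read empty.
- **Lid:** The grip measured 0.421 m, against 0.423 m at the start, so the lid is shut to within the 2 mm calibration error.
- **Scoop:** Its floor is level and lies on the sheet at the same height as before, inside the outline.
- **Scraper:** It is upright and inside the sheet outline. It was knocked about 25 mm aside during the run and was left there because it still met the conditions.
- **Gripper:** It is open and clear above the chest.

**Problems along the way**
- **First scoop sweep:** The lip rode up, and the scoop rubbed the trough's side wall. I backed it off and continued.
- **Not rechecked:** I did not re-measure the figure, stone and glue jar at the end.

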